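# Chill the sample bottles

## Task

Stand every squat sample bottle on the bench upright in the cooling cabinet's drawer, one to a cell, and push the drawer fully shut; turn the console's dial until its pointer lines up with the set mark. Only when both are done, start the cooler by pressing the plunger down to its stop and letting it come back up. Leave the other things on the bench where they are.

Things in the scene. Friction and masses are not known exactly. Their poses are not given: they have to be found in the camera images.
- bottle1: sample bottle: squat dark green glass bottle with a paper band and a black cap, standing upright; body 56 mm in diameter up to 60 mm high, shoulder up to 83 mm, then a straight neck and cap 28 mm in diameter up to its top at 128 mm; about 0.22 kg (0.15 to 0.3); origin at the centre of its underside, z up along its axis. May be absent
- bottle2: sample bottle: squat dark green glass bottle with a paper band and a black cap, standing upright; body 56 mm in diameter up to 60 mm high, shoulder up to 83 mm, then a straight neck and cap 28 mm in diameter up to its top at 128 mm; about 0.22 kg (0.15 to 0.3); origin at the centre of its underside, z up along its axis. May be absent
- bottle3: sample bottle: squat dark green glass bottle with a paper band and a black cap, standing upright; body 56 mm in diameter up to 60 mm high, shoulder up to 83 mm, then a straight neck and cap 28 mm in diameter up to its top at 128 mm; about 0.22 kg (0.15 to 0.3); origin at the centre of its underside, z up along its axis. May be absent
- bottle4: sample bottle: squat dark green glass bottle with a paper band and a black cap, standing upright; body 56 mm in diameter up to 60 mm high, shoulder up to 83 mm, then a straight neck and cap 28 mm in diameter up to its top at 128 mm; about 0.22 kg (0.15 to 0.3); origin at the centre of its underside, z up along its axis. May be absent
- tray_mid (a point): point on the drawer's inner floor where its dividers cross, 18 mm above the bench; moves with the drawer; x points into the cabinet, z up. Around it four square cells, 76 mm wide, open above, centres at x = +-40, y = +-40 mm. Dividers (4 mm thick) and side walls rise 58 mm above this floor; the white front panel (inner face at x = -82 mm, 12 mm thick, 188 mm wide) rises 134 mm
- cabinet: grey cooling cabinet, 200 mm deep (x), 190 mm wide, 175 mm high, fixed, the drawer in its front; origin under its centre, front face at x = -100 mm; the drawer opens along its -x, out of the front. Fully open, tray_mid is 98 mm in front of that face. Bottles standing on the drawer's floor pass under its top with 12 mm to spare
- drawer (a joint): how far the cabinet's drawer is open, m: 0 fully shut, 0.18 fully open; it starts nearly fully open, slides with about 2 N of friction and stays where it is left
- drawer_handle (a point): middle of the steel bar handle on the drawer's front: a horizontal bar 110 mm long along y, 35 mm in front (-x) of the front panel's outer face, 125 mm above the bench; frame as tray_mid, moves with the drawer
- dial (a joint): angle of the setting dial on the console, rad: 0 to 5.6, grows as it is turned clockwise seen from above; stays where it is left (0.05 N m of friction). It drives the pointer 18 mm per rad
- dial_grip (a point): on the dial's vertical axis, 97 mm above the bench, in the middle of the dial's upright bar grip: 53 mm long along this point's x, 14 mm thick along its y, top 7 mm above this point, bottom 23 mm below it on a disc of radius 28 mm. Turns with the dial
- console: fixed control console: grey box, 210 mm deep (x), 220 mm wide, 60 mm high, origin under its centre, near side towards -x; on its top the dial at x = -45, y = 50 mm, the plunger at x = -45, y = -60 mm, the scale along y at x = 58 mm
- pointer_tip (a point): tip of the black sliding pointer on the white scale along the far side of the console's top; clockwise turning of the dial moves it 18 mm per rad along the console's -y (to the right seen from the robot). It moves only with the dial
- mark_tip (a point): tip of the grey steel set mark on the far side of the same scale, facing the pointer; fixed during the job. The frame's y runs along the scale: the pointer is on the mark when the two tips have the same y in this frame. The pointer starts on the +y side of it
- plunger (a joint): how far the start plunger is pressed, m: 0 up, 0.015 at its stop; spring, from 3 N to 10 N at the stop, comes back up by itself
- plunger_top (a point): centre of the top of the plunger's round black head (46 mm in diameter, 108 mm above the bench when up); pressed straight down
- jar: bystander: jar with a steel lid, 60 mm in diameter, 70 mm high; origin under its centre
- mug: bystander: white mug, 60 mm in diameter, 70 mm high; origin under its centre
- tin: bystander: low metal tin, 60 mm in diameter, 50 mm high; origin under its centre
- tall_bottle: bystander: tall bottle, 72 mm in diameter, 240 mm high; origin under its centre
- brush: bystander: brush lying on the bench
- carton: bystander: cardboard box 90 x 110 x 60 mm; origin under its centre
Mind the look-alikes: they are no part of the job. What is shaped like the bottle1 but red is not meant.

How it is judged:
On the way, in this order (a step that is already met when the one before it is completed fails the run):
1. all the sample bottles stand in cells of the drawer (x of bottle1 in the frame of tray_mid between -0.078 and 0.078 m and y of bottle1 in the frame of tray_mid between -0.078 and 0.078 m and z of each of bottle1, bottle2, bottle3, bottle4 in the frame of tray_mid below 0.015 m and angle between each of bottle1, bottle2, bottle3, bottle4's own z axis and vertical below 0.35 rad and x of bottle2 in the frame of tray_mid between -0.078 and 0.078 m and y of bottle2 in the frame of tray_mid between -0.078 and 0.078 m and x of bottle3 in the frame of tray_mid between -0.078 and 0.078 m and y of bottle3 in the frame of tray_mid between -0.078 and 0.078 m and x of bottle4 in the frame of tray_mid between -0.078 and 0.078 m and y of bottle4 in the frame of tray_mid between -0.078 and 0.078 m and linear speed of each of bottle1, bottle2, bottle3, bottle4 below 0.03 m/s), for 0.2 s.
2. the drawer is shut with the bottles in it and the pointer is on the mark (x of bottle1 in the frame of tray_mid between -0.078 and 0.078 m and y of bottle1 in the frame of tray_mid between -0.078 and 0.078 m and z of each of bottle1, bottle2, bottle3, bottle4 in the frame of tray_mid below 0.015 m and angle between each of bottle1, bottle2, bottle3, bottle4's own z axis and vertical below 0.35 rad and x of bottle2 in the frame of tray_mid between -0.078 and 0.078 m and y of bottle2 in the frame of tray_mid between -0.078 and 0.078 m and x of bottle3 in the frame of tray_mid between -0.078 and 0.078 m and y of bottle3 in the frame of tray_mid between -0.078 and 0.078 m and x of bottle4 in the frame of tray_mid between -0.078 and 0.078 m and y of bottle4 in the frame of tray_mid between -0.078 and 0.078 m and value of joint drawer below 0.006 m and y of pointer_tip in the frame of mark_tip between -0.0025 and 0.0025 m), for 0.2 s.
3. the plunger is pressed to its stop, drawer shut and pointer on the mark (all of step 2 and value of joint plunger above 0.0125 m), for 0.05 s.
At the end, for the whole second after the job is handed in: every bottle that is there stands in a cell of the drawer (on its floor within 15 mm, tilted less than 0.35 rad, at rest), the drawer is within 6 mm of shut, the pointer within 2.5 mm of the mark along the scale, the plunger back up within 3 mm (all of step 2 and linear speed of each of bottle1, bottle2, bottle3, bottle4 below 0.03 m/s and value of joint plunger below 0.003 m); the robot touches nothing.
It fails at once if one of the other things on the bench (jar, mug, tin, tall bottle, brush, carton) is moved more than 60 mm (distance of any of jar, mug, tin, tall_bottle, brush, carton from where it was at the start of the episode above 0.06 m).
Of bottle1, bottle2, bottle3, bottle4 only 3 to 4 are there at a start; the rules pass over those that are not, and their reading is None.
At some moment in a run one of bottle1, bottle2, bottle3, bottle4 may be knocked a few centimetres aside while the robot is not near it.
It also fails if it takes over 210 s, if anything falls off the work surface, if the arm or the gripper's body presses on something with over 40 N, if the wrist force passes 120 N, or if a joint passes its speed limit or range.

## Robot

A 6-joint arm with a two-finger parallel gripper is mounted at the origin on the work surface. World frame = base frame: x ahead of the robot, y to its left, z up, the work surface at z = 0. Lengths are in m, angles in rad, forces in N, time in s.
With the tool pointing down it reaches from about 0.3 to 0.875 m from the base axis. Payload 6.4 kg.
Tool frame: the origin (TCP) lies at the very end of the fingers, on their centre line; the grasp point (between the pads) lies ctrl.pinch_z behind it (ctrl.pinch_z is the distance from the TCP to the grasp point, in m); y points along the fingers, z is the direction in which the jaws open and shut, and the axes are right-handed (so a half turn about y gives the same grasp; the last joint's range is limited). The gripper opens to 85 mm and grips with 20 to 120 N. Pads are 22 mm wide; open, the fingers measure 114 mm over their backs; the gripper's body (76 mm by 85 mm) begins 54 mm behind the grasp point. The pads swing forward as they close: fully open they stand 13 mm farther back than shut.
Start: joints at [1.137, 0.181, 1.607, -0, 1.354, -0.206], TCP at [0.13, 0.56, 0.231] pointing down, gripper open.
Joint ranges: [-2.99, 2.99], [-0.89, 2.07], [0.3, 2.58], [-1.14, 4.28], [0, 2.63], [-3.12, 3.12]. Speed limits (rad/s): [2.57, 2.57, 3.01, 3.14, 3.14, 3.14].

## Interface

Orientations are given as a unit quaternion [w, x, y, z].
In Python, from bench import ctrl gives the robot as it stands.
- The arm moves only by the shell command python3 -m pendant 'ROWS'. ROWS is JSON, one flat list of numbers, 7 for each row, row after row: the shift along the world's x, y, z in m, then the turn, a rotation vector about the world's x, y, z in degrees, then the finger opening in m, from 0 to 0.0854. In form: [tx, ty, tz, rx, ry, rz, hand, tx, ty, tz, rx, ry, rz, hand, ...]. A call has 1 to 12 rows; each row shifts and turns the commanded pose from where the row before left it; what a row does not reach is not made up. A row lasts 1/8 s, in which the tool goes at most 62.5 mm and 10.7 degrees, less where a joint would pass 70% of its speed; a pose out of reach is approached as far as the arm can. A call with a gripper value outside its range is refused whole. The fingers move at their own pace and stop on an object; the grip force is fixed at half the most. Time passes only in rows, so rows that do not move let the fingers close. It gives the time, the measured TCP pose, the force and the opening at its end, in the units of the state.
- ctrl.get_obs(): the state, without advancing time (a new reading comes with each control period).
- ctrl.camera(name): name is "scene" or "top" or "wrist"; returns the picture (420x560x3 uint8, red, green, blue); there is no depth.
- ctrl.camera_info(name): a dict with "fx", "fy", "cx", "cy" (pixels), "origin" and "rotation" of the camera in the world; the wrist camera has in their place "tool_from_camera" (4x4, takes a point from camera to tool coordinates, whose origin is the TCP and whose axes are the tool frame's). Camera axes: x right, y down, z forward; pixel columns grow to the right and rows downward; lengths in m; the calibration is good to about 2 mm. A picture is of the moment at which its call begins: read the wrist's pose just before it. camera_info takes no time and is no camera call.
- ctrl.hand_in(): hands the job in, once; it reports no verdict.
Trained networks look in the newest picture that a camera, given by its name, has taken for a name from the list of things; names that differ only in an ending like _2 or _b are one class to them, and where a whole thing is asked for, a point or a joint stands for the part that bears it (a point fixed in the world has none). Each returns a list of dicts, best first, with "score" (0 to 1); they miss things now and then, are a little off and sometimes report something else, mostly with a low value. They report only what shows in the picture. A call takes as long as a camera call. They do not tell look-alikes from the thing itself.
- ctrl.silhouettes(target, camera): "mask" (420x560 bool, what is visible of it) and "bbox" ([left, top, right, bottom] in pixels, round what is visible of it).
The state is a dict: "time_s": time; "q": joint angles; "dq": joint speeds; "joint_efforts": joint torques, N m; "eef_pos": TCP position; "eef_rot": TCP orientation; "wrist_force": force on the tool from outside, world axes, zero at the start; "torque": the same for the moment, N m; "opening": opening from 0.0 (shut) to 1.0 (fully open).
Only numpy, scipy, OpenCV 4.12 (cv2) and the standard library are available. Lean on these libraries where they do the work, as an engineer would, in place of code of your own. Each camera call takes 0.05 s, during which the arm holds its last target.

## Working session

There is one attempt and no reset: what is moved stays moved. The work goes in short steps, Python scripts to look and compute and a shell command to move; the robot and the scene stay as the last step left them, time stands still between calls to the robot, and variables do not carry over. Pictures are saved under pics/ and viewed, and the job is handed in when it is done.

```bash
ls; mkdir -p pics; python3 - <<'E'
from bench import ctrl
import cv2,numpy as np
print(ctrl.get_obs(), ctrl.pinch_z)
for n in ("scene","top","wrist"):
    im=ctrl.camera(n); cv2.imwrite(f"pics/{n}0.png",im[:,:,::-1]); print(n,ctrl.camera_info(n))
E
```

```text
pics
{'time_s': 0.0, 'q': array([ 1.13666612e+00,  1.81491906e-01,  1.60803128e+00, -1.65372099e-05,
        1.35378790e+00, -2.06277733e-01]), 'dq': array([ 0.0002419 , -0.00024374,  0.00216895, -0.0014956 ,  0.00157125,
        0.0015528 ]), 'joint_efforts': array([-5.74376845e-04, -4.44876087e+01, -3.51333690e+01, -3.80476822e-04,
        9.01583611e-03, -2.82625797e-05]), 'eef_pos': array([0.12962045, 0.55962723, 0.23040053]), 'eef_rot': array([-0.70194432,  0.70310127, -0.0805684 ,  0.08019676]), 'wrist_force': array([ 0.48973973, -0.06382503,  1.30637592]), 'torque': array([ 0.03007194,  0.02579808, -0.00195781]), 'opening': 1.0021426151544424} 0.0187
scene {'fx': 382.44046829570954, 'fy': 382.44046829570954, 'cx': 278.1133752872494, 'cy': 206.87147541085358, 'origin': array([1.28352516, 0.1247108 , 0.96101285]), 'rotation': array([-0.22070782,  0.61524935,  0.70997988, -0.26207798])}
top {'fx': 513.7628267960973, 'fy': 513.7628267960973, 'cx': 273.56716485704067, 'cy': 209.14462923347014, 'origin': array([0.50313626, 0.03665699, 1.40000003]), 'rotation': array([ 0.01169886, -0.70621917,  0.70763695, -0.01917202])}
wrist {'fx': 339.5688426587024, 'fy': 339.5688426587024, 'cx': 281.4589751194749, 'cy': 212.0075606709087, 'tool_from_camera': array([[ 9.00517361e-04,  9.64794941e-01,  2.63001731e-01,
        -6.61533522e-02],
       [ 8.10540843e-04, -2.63002455e-01,  9.64794824e-01,
        -1.42113796e-01],
       [ 9.99999266e-01, -6.55640844e-04, -1.01884398e-03,
        -8.60374200e-04],
       [ 0.00000000e+00,  0.00000000e+00,  0.00000000e+00,
         1.00000000e+00]])}
```

View pics/top0.png

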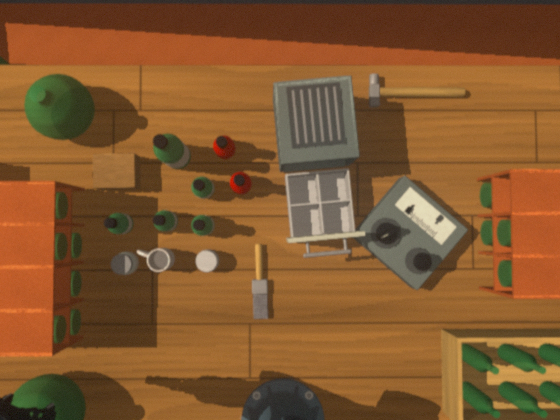

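View pics/scene0.png

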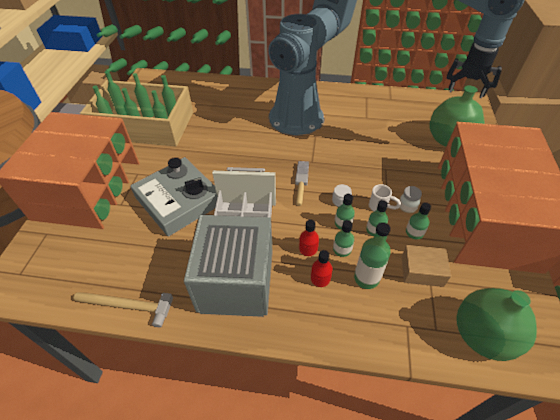

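View pics/wrist0.png

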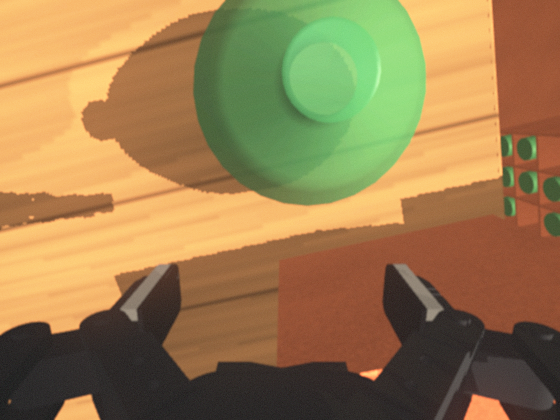

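```bash
cat > h.py <<'E'
from bench import ctrl
import cv2,numpy as np
from scipy.spatial.transform import Rotation as R
from scipy.optimize import least_squares
def q2R(q): return R.from_quat([q[1],q[2],q[3],q[0]]).as_matrix()
def cam(n,obs=None):
    i=ctrl.camera_info(n); K=np.array([[i['fx'],0,i['cx']],[0,i['fy'],i['cy']],[0,0,1]])
    if n=='wrist':
        o=obs or ctrl.get_obs(); T=np.eye(4); T[:3,:3]=q2R(o['eef_rot']); T[:3,3]=o['eef_pos']; T=T@i['tool_from_camera']
        return K,T[:3,:3],T[:3,3]
    return K,q2R(i['rotation']),np.array(i['origin'])
def proj(c,P):
    K,Rm,o=c; p=(np.atleast_2d(P)-o)@Rm; p=p@K.T; return p[:,:2]/p[:,2:]
def onz(c,uv,z):
    K,Rm,o=c; uv=np.atleast_2d(uv).astype(float)
    d=np.c_[uv,np.ones(len(uv))]@np.linalg.inv(K).T@Rm.T
    return o+d*((z-o[2])/d[:,2])[:,None]
def shot(n,fn):
    o=ctrl.get_obs(); im=ctrl.camera(n); cv2.imwrite('pics/'+fn,im[:,:,::-1]); return im,cam(n,o)
def cyl(prof,n=24):
    a=np.linspace(0,2*np.pi,n,endpoint=False)
    return np.vstack([np.c_[r*np.cos(a),r*np.sin(a),np.full(n,z)] for r,z in prof])
BOT=cyl([(.028,0),(.028,.06),(.014,.083),(.014,.128)])
def bbox(c,P): p=proj(c,P); return np.r_[p.min(0),p.max(0)]
def fit(c,bb,P,z0=0):
    f=lambda v: bbox(c,P+[v[0],v[1],z0])-bb
    x0=onz(c,[[(bb[0]+bb[2])/2,(bb[1]+bb[3])/2]],.05)[0][:2]
    r=least_squares(f,x0); return r.x,np.abs(r.fun).max()
E
python3 - <<'E'
from h import *
for n in('top','scene'):
    im,c=shot(n,n+'1.png')
    for t,P in(('bottle1',BOT),('jar',cyl([(.03,0),(.03,.07)])),('mug',cyl([(.03,0),(.03,.07)])),('tin',cyl([(.03,0),(.03,.05)])),('tall_bottle',None),('brush',None),('carton',None),('cabinet',None),('console',None),('drawer_handle',None),('dial_grip',None),('plunger_top',None),('pointer_tip',None)):
        for d in ctrl.silhouettes(t,n):
            bb=np.array(d['bbox'],float)
            s=''
            if P is not None: x,e=fit(c,bb+[0,0,1,1],P); s=np.r_[x,e].round(4)
            m=d['mask']; print(n,t,round(d['score'],2),bb,m.sum(),np.mean(im[m],0).round(),s)
E
```

```text
top bottle1 0.97 [195.2 216.8 214.3 236.9] 411 [67. 70. 44.] [0.5146 0.2032 1.9044]
top bottle1 0.67 [212.3 137.5 233.6 159.3] 401 [102.  35.  19.] [0.7241 0.1554 0.7982]
top bottle1 0.6 [229.3 173.5 252.  198.2] 396 [107.  35.  20.] [0.6235 0.108  1.4432]
top bottle1 0.57 [189.5 177.2 213.4 202.1] 392 [65. 68. 43.] [0.6135 0.2125 1.6135]
top bottle1 0.55 [102.9 212.7 135.1 233.9] 464 [57. 61. 40.] [0.5243 0.4271 1.3952]
top bottle1 0.47 [284.6 166.3 362.5 258.2] 4907 [144. 132. 116.] [ 0.5543 -0.1136 36.2334]
top jar 0.87 [108.  254.6 136.6 275. ] 551 [96. 86. 74.] [0.4161 0.4193 1.6241]
top mug 0.79 [138.4 245.3 177.5 272.5] 595 [135. 120. 103.] [0.4311 0.3261 5.9931]
top mug 0.54 [434.4 212.5 441.7 222.9] 41 [118. 111.  95.] [ 0.5367 -0.4159 11.6875]
top tin 0.62 [199.6 247.2 219.9 274.4] 420 [185. 168. 149.] [0.4249 0.1903 2.2998]
top tall_bottle 0.94 [156.4 133.5 190.7 169.6] 1007 [70. 70. 44.] 
top tall_bottle 0.69 [374.7 220.5 397.5 245.9] 359 [56. 50. 44.] 
top brush 0.9 [250.4 240.7 267.7 320.3] 872 [146. 122.  95.] 
top carton 0.78 [ 92.4 153.5 139.  193.2] 1710 [145. 101. 
[... 1599 characters left out ...]
73. 165. 156.] 
scene tall_bottle 0.27 [403.  184.  422.5 211.6] 471 [117. 111. 102.] 
scene brush 0.68 [294.7 161.5 308.8 205.3] 395 [162. 146. 124.] 
scene carton 0.73 [405.  242.4 449.7 286.9] 1736 [151. 116.  76.] 
scene cabinet 0.62 [183.4 167.8 277.4 317.2] 10693 [123. 122. 112.] 
scene console 0.67 [131.6 157.  219.8 235.2] 4021 [125. 125. 116.] 
scene drawer_handle 0.61 [402.8 203.8 429.9 240.1] 609 [70. 85. 63.] 
scene drawer_handle 0.59 [214.1 166.7 278.4 213.7] 2796 [153. 147. 131.] 
scene dial_grip 0.57 [186.9 177.3 205.4 194.4] 261 [39. 38. 39.] 
scene plunger_top 0.63 [169.8 158.  179.6 170.5] 133 [50. 47. 47.] 
scene pointer_tip 0.22 [186.1 177.4 204.5 194.5] 276 [43. 42. 43.]
```

```bash
python3 - <<'E'
import cv2
im=cv2.imread('pics/top1.png')
cv2.imwrite('pics/cabz.png',cv2.resize(im[65:265,265:375],None,fx=3,fy=3,interpolation=cv2.INTER_CUBIC))
cv2.imwrite('pics/conz.png',cv2.resize(im[170:295,350:475],None,fx=4.5,fy=4.5,interpolation=cv2.INTER_CUBIC))
E
```

```text
(no output)
```

View pics/cabz.png

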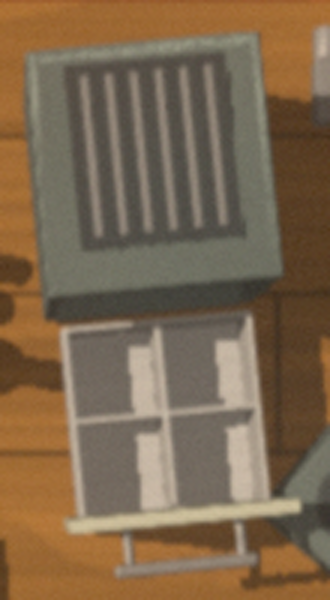

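View pics/conz.png

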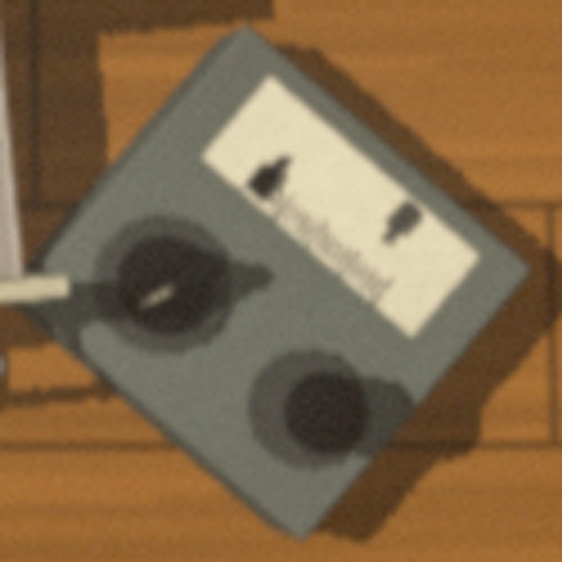

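```bash
cat >> h.py <<'E'
def fitbox(c,uv,loc):
    uv=np.array(uv,float); loc=np.array(loc,float)
    w=onz(c,uv,loc[0,2])
    def f(v): 
        ca,sa=np.cos(v[2]),np.sin(v[2]); 
        P=np.c_[loc[:,0]*ca-loc[:,1]*sa+v[0],loc[:,0]*sa+loc[:,1]*ca+v[1],loc[:,2]]
        return (proj(c,P)-uv).ravel()
    best=min((least_squares(f,[*w[:,:2].mean(0),a]) for a in np.arange(0,6.28,.8)),key=lambda r:r.cost)
    return best.x,np.abs(best.fun).max()
def tr(v,p):
    ca,sa=np.cos(v[2]),np.sin(v[2]); return np.array([v[0]+ca*p[0]-sa*p[1],v[1]+sa*p[0]+ca*p[1]])
E
python3 - <<'E'
from h import *
c=cam('top')
a=np.array([(27,57),(258,33),(280,275),(45,303)])/3+[265,65]
v,e=fitbox(c,a,[(.1,.095,.175),(.1,-.095,.175),(-.1,-.095,.175),(-.1,.095,.175)]); print('cab',v,e)
print('open tray',tr(v,(-.198,0)))
X=onz(c,np.array([(165,415)])/3+[265,65],.076)[0]; print('cross',X)
u=np.array([np.cos(v[2]),np.sin(v[2])]); d=(X[:2]-v[:2])@u; print('tray along',d,'perp',np.cross(u,X[:2]-v[:2]))
print('panel',onz(c,np.array([(67,525),(299,505)])/3+[265,65],.152))
b=np.array([(243,28),(530,268),(300,537),(40,270)])/4.5+[350,170]
k,e=fitbox(c,b,[(.105,.11,.06),(.105,-.11,.06),(-.105,-.11,.06),(-.105,.11,.06)]); print('con',k,e)
print('dial',tr(k,(-.045,.05)),'pl',tr(k,(-.045,-.06)))
t=onz(c,np.array([(288,158),(388,240)])/4.5+[350,170],.065)
kk=np.array([[np.cos(k[2]),np.sin(k[2])],[-np.sin(k[2]),np.cos(k[2])]])
print('tips local',(t[:,:2]-k[:2])@kk.T)
g=onz(c,np.array([(140,303),(175,285)])/4.5+[350,170],.104);print('gripline',g, np.arctan2(*(g[1]-g[0])[[1,0]]))
E
```

```text
cab [ 0.76999054 -0.0786396   0.09262914] 1.3594720404489067
open tray [ 0.57283937 -0.09695395]
cross [ 0.57578339 -0.09739928  0.076     ]
tray along -0.19510979253074662 perp -0.0007157353160629452
panel [[ 0.48266664 -0.00982709  0.152     ]
 [ 0.49839439 -0.19795223  0.152     ]]
con [ 0.50354421 -0.33889636  5.54815124] 5.074336363096734
dial [ 0.50369348 -0.27162841] pl [ 0.42992611 -0.35322728]
tips local [[ 0.0537268   0.04165641]
 [ 0.05688066 -0.03289836]]
gripline [[ 0.48803037 -0.24847065  0.104     ]
 [ 0.4980728  -0.26827574  0.104     ]] -1.101514155070547<stdin>:7: DeprecationWarning: Arrays of 2-dimensional vectors are deprecated. Use arrays of 3-dimensional vectors instead. (deprecated in NumPy 2.0)
```

```bash
python3 - <<'E'
from h import *
o=ctrl.get_obs(); Rm=q2R(o['eef_rot']); print(Rm.round(3)); print(cam('wrist')[2])
from h import *
c=cam('top'); s=cam('scene')
TB=cyl([(.036,0),(.036,.15),(.014,.19),(.014,.24)])
print(fit(c,np.array([156.4,133.5,190.7,169.6]),TB),fit(s,np.array([356.2,219.6,392.5,289.3]),TB))
E
```

```text
[[ 0.974 -0.     0.226]
 [-0.226 -0.     0.974]
 [ 0.    -1.    -0.   ]]
[0.06520885 0.57425904 0.37339388]
(array([0.70806122, 0.27806462]), np.float64(2.2265645807563317)) (array([0.70590954, 0.290153  ]), np.float64(1.25174371466386))
```

```bash
python3 -m pendant '[0.0375,-0.0325,0.015,0,0,2.3,0.055,0.0375,-0.0325,0.015,0,0,2.3,0.055,0.0375,-0.0325,0.015,0,0,2.3,0.055,0.0375,-0.0325,0.01,0,0,2.3,0.055,0.0375,-0.0325,0.01,0,0,2.3,0.055,0.0375,-0.0325,0.01,0,0,2.3,0.055,0.0375,-0.0325,0.01,0,0,2.3,0.055,0.0375,-0.0325,0.01,0,0,2.3,0.055,0,0,0,0,0,0,0.055]'
cat > look.py <<'E'
import sys
from h import *
fn=sys.argv[1]
im,c=shot('wrist',fn)
for d in ctrl.silhouettes('bottle1','wrist'):
    bb=np.array(d['bbox'],float); x,e=fit(c,bb+[0,0,1,1],BOT); m=d['mask']; col=im[m].mean(0)
    print(round(d['score'],2),bb.round(),'RED' if col[0]>1.5*col[1] else 'green',x.round(4),e.round(1))
E
python3 look.py w1.png; python3 -c "
from h import *
o=ctrl.get_obs();print(o['eef_pos'],q2R(o['eef_rot']).round(3),o['opening'])"
```

```text
time_s: 2.68
eef_pos: [0.4324, 0.2981, 0.3271]
eef_rot: [-0.706, 0.706, 0.032, -0.031]
wrist_force: [-0.4, 0.2, -0.2]
opening: 0.645
0.91 [345. 222. 407. 292.] green [0.5267 0.4295] 1.9
0.9 [263. 222. 306. 291.] green [0.5366 0.3105] 0.8
0.86 [136. 376. 153. 414.] green [0.7649 0.1304] 28.0
0.85 [181. 207. 238. 270.] green [0.521  0.2117] 2.5
0.82 [114. 275. 164. 314.] RED [0.6048 0.1247] 20.0
0.67 [213. 275. 232. 329.] green [0.6068 0.2338] 15.4
[0.42989383 0.29991237 0.32615299] [[ 0.996 -0.    -0.092]
 [ 0.092  0.     0.996]
 [-0.    -1.     0.   ]] 0.6400843904215903
```

View pics/w1.png

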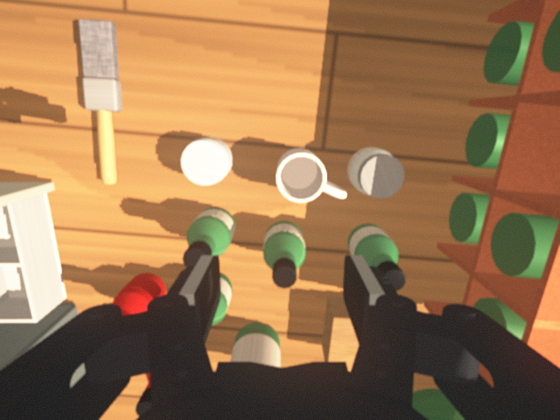

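```bash
python3 -m pendant '[-0.01,-0.045,-0.02,0,0,0,0.055,-0.01,-0.045,-0.02,0,0,0,0.055,0,0,0,0,0,0,0.055]'
python3 look.py w2.png
```

```text
time_s: 3.15
eef_pos: [0.4072, 0.2091, 0.2841]
eef_rot: [-0.706, 0.707, 0.031, -0.034]
wrist_force: [0.4, -0.4, 1.2]
opening: 0.643
0.86 [326. 254. 348. 313.] green [0.5178 0.283 ] 17.0
0.71 [249. 240. 299. 323.] green [0.5226 0.2098] 2.1
0.66 [203. 326. 218. 354.] RED [0.603  0.1402] 35.3
0.65 [245. 314. 292. 367.] green [0.5983 0.2101] 22.1
0.63 [419. 177. 497. 242.] green [0.4201 0.4018] 10.2
```

View pics/w2.png

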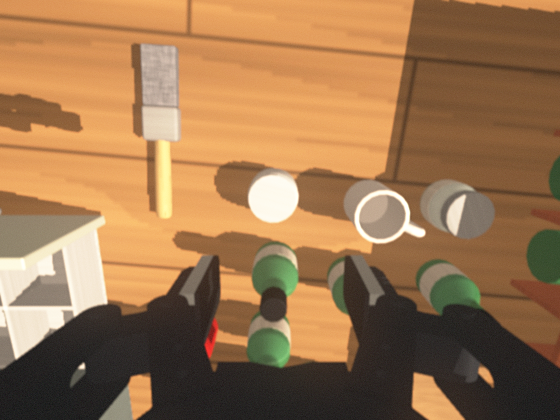

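```bash
python3 -m pendant '[0.056,-0.001,-0.02,0,0,0,0.055,0.056,0,-0.02,0,0,0,0.055,0,0,-0.05,0,0,0,0.055,0,0,-0.05,0,0,0,0.055,0,0,-0.025,0,0,0,0.055,0,0,-0.025,0,0,0,0.055,0,0,-0.004,0,0,0,0.055,0,0,0,0,0,0,0.055]'
python3 - <<'E'
from h import *
shot('wrist','w3.png');shot('top','t3.png');shot('scene','s3.png')
E
```

```text
time_s: 4.25
eef_pos: [0.5224, 0.2103, 0.093]
eef_rot: [0.706, -0.706, -0.034, 0.033]
wrist_force: [-0.1, 0.8, -0.2]
opening: 0.642
```

View pics/w3.png

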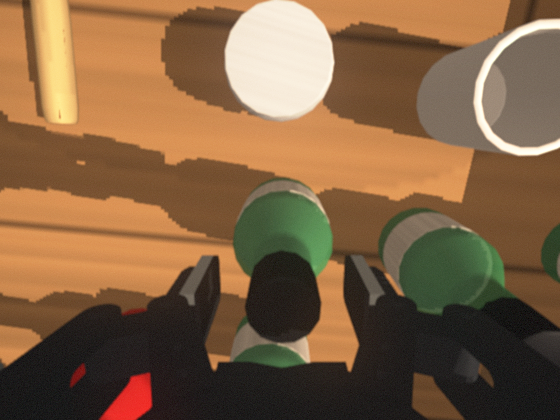

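View pics/s3.png

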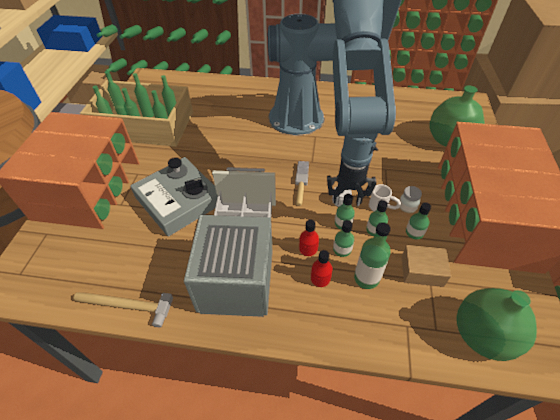

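```bash
python3 - <<'E'
from h import *
c=cam('wrist'); o=ctrl.get_obs(); print(o['eef_pos'])
print(onz(c,[[284,305]],.128)); print(bbox(c,cyl([(.014,.083),(.014,.128)])+[*o['eef_pos'][:2],0]), bbox(c,BOT+[*o['eef_pos'][:2],0]))
E
```

```text
[0.52292404 0.20973801 0.09381822]
[[0.52011408 0.20928833 0.128     ]]
[245.48750969 234.0231644  323.30885179 345.5299592 ] [232.73727562 176.27717776 333.91268943 345.5299592 ]
```

```bash
python3 -m pendant '[-0.002,0,-0.003,0,0,0,0.055,0,0,0,0,0,0,0.015,0,0,0,0,0,0,0.015,0,0,0,0,0,0,0.015,0,0,0,0,0,0,0.015,0,0,0.02,0,0,0,0.015,0,0,0.03,0,0,0,0.015,0,0,0.05,0,0,0,0.015,0,0,0.05,0,0,0,0.015,0,0,0.05,0,0,0,0.015,0,0,0,0,0,0,0.015]'
python3 - <<'E'
from h import *
shot('wrist','w4.png');shot('scene','s4.png'); print(ctrl.get_obs()['eef_pos'])
E
```

```text
time_s: 5.78
eef_pos: [0.5221, 0.2095, 0.294]
eef_rot: [0.707, -0.706, -0.036, 0.03]
wrist_force: [0.8, -0.7, -3.3]
opening: 0.309
[0.51953381 0.20897732 0.28862073]
```

View pics/s4.png

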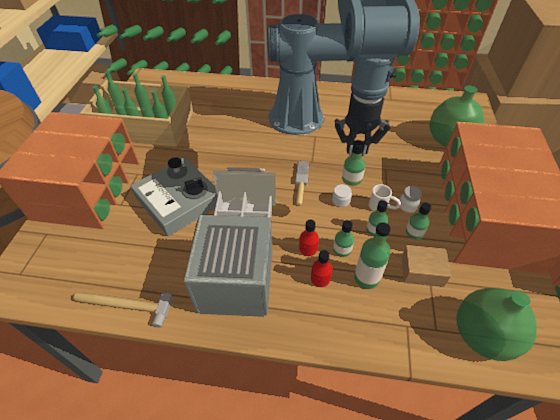

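View pics/w4.png

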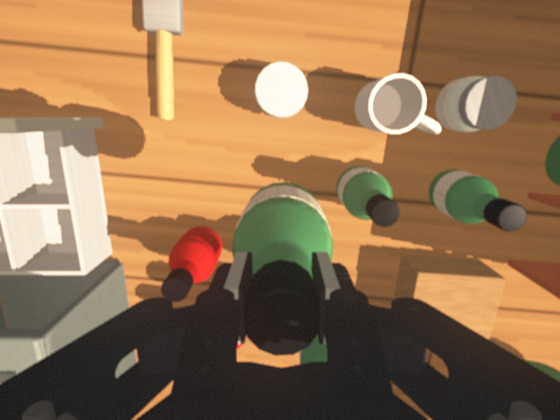

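```bash
python3 -m pendant '[0,-0.049,0,0,0,0,0.015,0,-0.049,0,0,0,0,0.015,0.018,-0.049,0,0,0,0,0.015,0.02,-0.049,0,0,0,0,0.015,0.02,-0.049,0,0,0,0,0.015,0.02,-0.049,0,0,0,0,0.015,0.02,-0.048,0,0,0,0,0.015,0,0,0,0,0,0,0.015,0,0,0,0,0,0,0.015]'
python3 - <<'E'
from h import *
im,c=shot('wrist','w5.png');shot('scene','s5.png'); o=ctrl.get_obs();print(o['eef_pos'],o['wrist_force'],q2R(o['eef_rot'])[:,0])
v=[.5745,-.097,.0926]
for x,y,z in[(0,0,.076),(.08,0,.076),(-.08,0,.076),(0,.08,.076),(0,-.08,.076),(-.082,.094,.152),(-.082,-.094,.152)]:
    p=proj(c,np.r_[tr(v,(x,y)),z]).astype(int)[0]; print((x,y),p); cv2.circle(im,tuple(map(int,p)),3,(255,0,255),-1)
cv2.imwrite('pics/w5b.png',im[:,:,::-1])
E
```

```text
time_s: 7.0
eef_pos: [0.6167, -0.1323, 0.2865]
eef_rot: [0.707, -0.705, -0.031, 0.034]
wrist_force: [-0.6, 0.9, -2.4]
opening: 0.312
[ 0.61709975 -0.13147497  0.28794742] [ 0.54661087  1.02783093 -1.93300208] [ 0.99553866  0.09433142 -0.00208734]
(0, 0) [320 148]
(0.08, 0) [318 223]
(-0.08, 0) [322  64]
(0, 0.08) [398 148]
(0, -0.08) [242 148]
(-0.082, 0.094) [460  44]
(-0.082, -0.094) [208  44]
```

View pics/w5b.png

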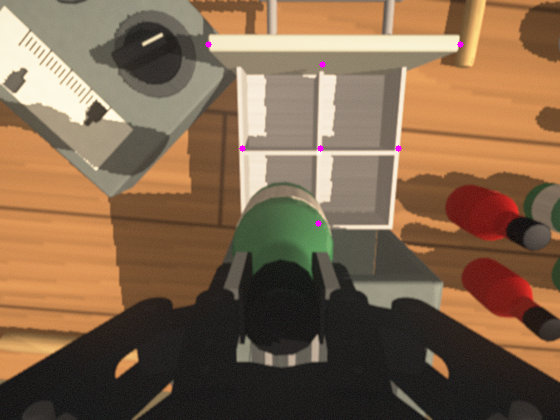

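View pics/s5.png

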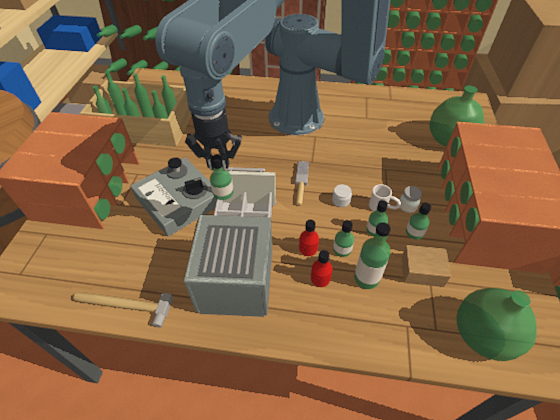

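```bash
python3 -m pendant '[0,-0.001,-0.05,0,0,0,0.015,0,0,-0.05,0,0,0,0.015,0,0,-0.04,0,0,0,0.015,0,0,-0.02,0,0,0,0.015,0,0,-0.01,0,0,0,0.015,0,0,-0.006,0,0,0,0.015,0,0,0,0,0,0,0.015,0,0,0,0,0,0,0.015]'
python3 - <<'E'
from h import *
im,c=shot('wrist','w6.png'); o=ctrl.get_obs();print(o['eef_pos'],o['wrist_force'])
E
```

```text
time_s: 8.1
eef_pos: [0.6186, -0.1342, 0.1146]
eef_rot: [-0.706, 0.707, 0.034, -0.032]
wrist_force: [-0.1, -0.1, -1.8]
opening: 0.311
[ 0.61850589 -0.13416676  0.11446413] [-0.19671037  0.6989374  -2.08394634]
```

View pics/w6.png

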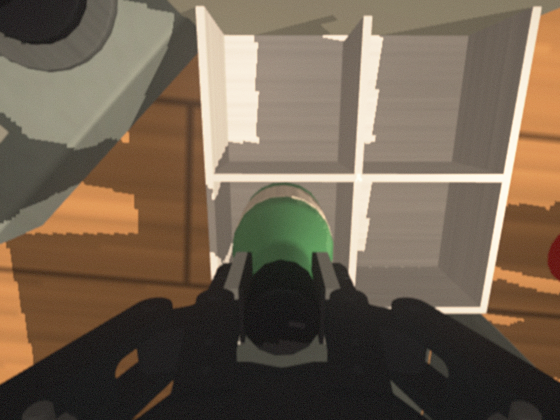

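```bash
python3 -m pendant '[0,0,-0.003,0,0,0,0.015,0,0,-0.002,0,0,0,0.015,0,0,0,0,0,0,0.015,0,0,0,0,0,0,0.055,0,0,0,0,0,0,0.055,0,0,0,0,0,0,0.055,0,0,0.02,0,0,0,0.055,0,0,0.05,0,0,0,0.055,0,0,0.06,0,0,0,0.055,0,0,0.06,0,0,0,0.055,0,0,0,0,0,0,0.055]'
python3 - <<'E'
from h import *
im,c=shot('wrist','w7.png'); o=ctrl.get_obs();print(o['eef_pos'],o['wrist_force'])
E
```

```text
time_s: 9.52
eef_pos: [0.6208, -0.1349, 0.3075]
eef_rot: [-0.704, 0.708, 0.038, -0.029]
wrist_force: [0.4, 0.3, 0.5]
opening: 0.641
[ 0.61934818 -0.13439576  0.30346192] [-0.04924158  0.93992244 -1.07783296]
```

View pics/w7.png

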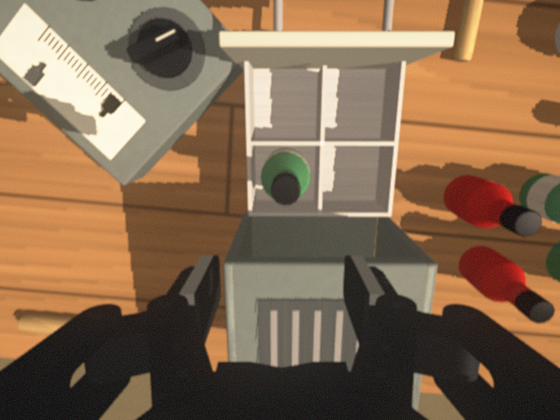

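```bash
python3 -m pendant '[-0.017,0.049,0,0,0,0,0.055,-0.017,0.049,0,0,0,0,0.055,-0.017,0.049,0,0,0,0,0.055,-0.017,0.049,0,0,0,0,0.055,-0.017,0.049,0,0,0,0,0.055,-0.017,0.049,0,0,0,0,0.055,-0.017,0.051,0,0,0,0,0.055,0,0,0,0,0,0,0.055,0,0,0,0,0,0,0.055]'
python3 look.py w8.png
```

```text
time_s: 10.7
eef_pos: [0.4984, 0.2109, 0.2975]
eef_rot: [-0.706, 0.707, 0.033, -0.034]
wrist_force: [0.2, -0.7, -0.8]
opening: 0.65
0.97 [168. 247. 217. 287.] RED [0.6103 0.1131] 19.9
0.92 [420. 188. 517. 256.] green [0.5275 0.4287] 1.1
0.87 [251. 245. 293. 323.] green [0.6253 0.2108] 1.2
0.84 [  2. 232.  13. 274.] green [ 0.6145 -0.0923] 60.6
0.82 [332. 186. 395. 252.] green [0.5352 0.3102] 1.1
0.61 [207. 307. 249. 370.] RED [0.704  0.1589] 14.9
```

View pics/w8.png

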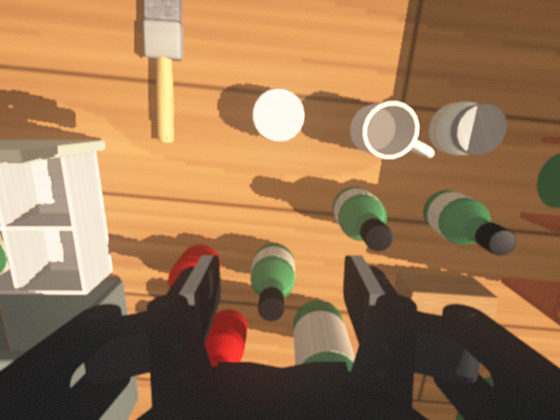

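```bash
python3 -m pendant '[0.042,0,0,0,0,0,0.055,0.042,0,-0.02,0,0,0,0.055,0.04,0,-0.03,0,0,0,0.055,0,0,-0.05,0,0,0,0.055,0,0,-0.05,0,0,0,0.055,0,0,-0.03,0,0,0,0.055,0,0,-0.024,0,0,0,0.055,0,0,0,0,0,0,0.055,0,0,0,0,0,0,0.055]'
python3 - <<'E'
from h import *
im,c=shot('wrist','w9.png'); o=ctrl.get_obs();print(o['eef_pos'],o['wrist_force'])
print(bbox(c,BOT+[*o['eef_pos'][:2],0]))
E
```

```text
time_s: 11.92
eef_pos: [0.6238, 0.2103, 0.0953]
eef_rot: [0.706, -0.706, -0.033, 0.032]
wrist_force: [-0.0, -0.3, 0.6]
opening: 0.647
[0.62413382 0.2106383  0.0958899 ] [ 0.20164111  0.01068291 -0.08222316]
[233.66245758 176.57682299 334.01013242 343.67659274]
```

View pics/w9.png

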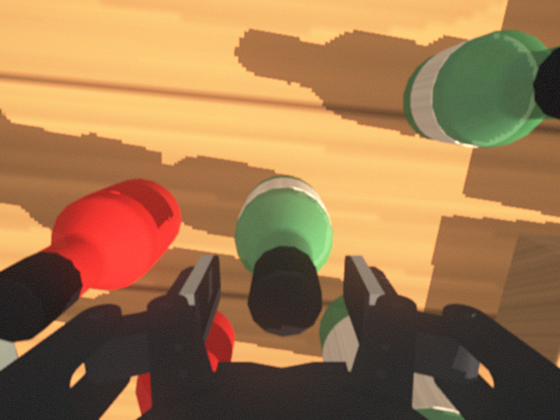

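```bash
python3 -m pendant '[-0.002,0,-0.005,0,0,0,0.055,0,0,0,0,0,0,0.015,0,0,0,0,0,0,0.015,0,0,0,0,0,0,0.015,0,0,0,0,0,0,0.015,0,0,0.02,0,0,0,0.015,0,0,0.03,0,0,0,0.015,0,0,0.05,0,0,0,0.015,0,0,0.05,0,0,0,0.015,0,0,0.05,0,0,0,0.015,0,0,0,0,0,0,0.015]'
python3 - <<'E'
from h import *
shot('wrist','w10.png'); print(ctrl.get_obs()['eef_pos'],ctrl.get_obs()['wrist_force'])
E
```

```text
time_s: 13.35
eef_pos: [0.6232, 0.2117, 0.2965]
eef_rot: [0.707, -0.706, -0.037, 0.029]
wrist_force: [0.4, -0.4, -2.7]
opening: 0.317
[0.62178136 0.21136482 0.29274525] [ 0.3135997  -0.57776505 -2.87212951]
```

View pics/w10.png

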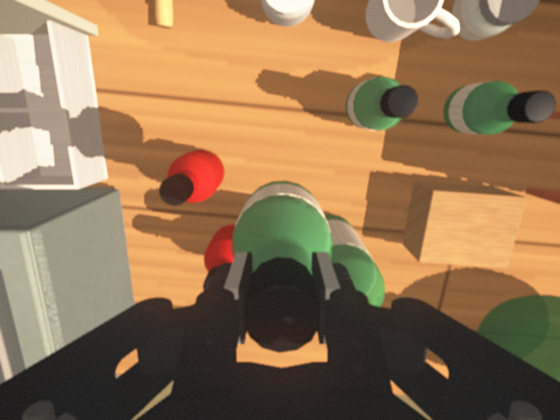

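```bash
python3 -m pendant '[-0.002,-0.048,0,0,0,0,0.015,-0.002,-0.048,0,0,0,0,0.015,-0.002,-0.048,0,0,0,0,0.015,-0.002,-0.048,0,0,0,0,0.015,-0.002,-0.048,0,0,0,0,0.015,-0.001,-0.025,0,0,0,0,0.015,0,0,0,0,0,0,0.015,0,0,-0.04,0,0,0,0.015,0,0,-0.03,0,0,0,0.015,0,0,0,0,0,0,0.015]'
python3 - <<'E'
from h import *
im,c=shot('wrist','w11.png'); o=ctrl.get_obs();print(o['eef_pos'],q2R(o['eef_rot'])[:,0])
E
```

```text
time_s: 14.65
eef_pos: [0.6071, -0.052, 0.2151]
eef_rot: [0.707, -0.705, -0.03, 0.036]
wrist_force: [0.3, -0.2, -2.2]
opening: 0.313
[ 0.60865595 -0.05258189  0.21765811] [ 0.99555062  0.09414927 -0.00385618]
```

View pics/w11.png

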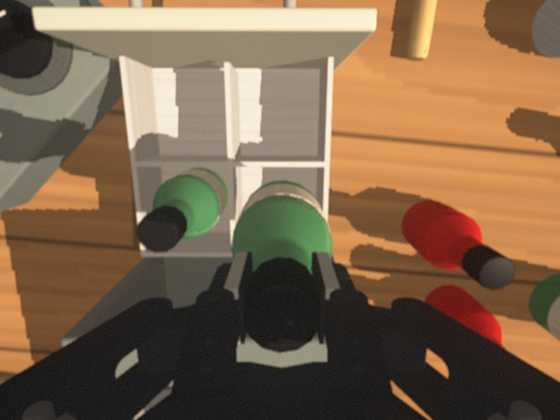

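```bash
python3 -m pendant '[0.002,-0.001,-0.04,0,0,0,0.015,0,0,-0.03,0,0,0,0.015,0,0,-0.02,0,0,0,0.015,0,0,-0.012,0,0,0,0.015,0,0,-0.005,0,0,0,0.015,0,0,0,0,0,0,0.015,0,0,0,0,0,0,0.015]'
python3 - <<'E'
from h import *
im,c=shot('wrist','w12.png'); o=ctrl.get_obs();print(o['eef_pos'],o['wrist_force'])
E
```

```text
time_s: 15.58
eef_pos: [0.6126, -0.0551, 0.1134]
eef_rot: [-0.706, 0.707, 0.034, -0.032]
wrist_force: [0.1, -0.5, -2.4]
opening: 0.312
[ 0.61247767 -0.05501855  0.1132821 ] [-0.23233581 -0.53460786 -2.34928193]
```

View pics/w12.png

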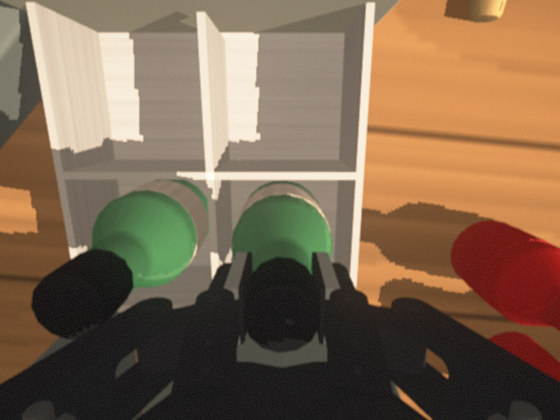

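Both bottles are in the back cells (B1 at ~(150,230), held B2 at (283,235)). Release and go for B3.

```bash
python3 -m pendant '[0,0,-0.003,0,0,0,0.015,0,0,-0.001,0,0,0,0.015,0,0,0,0,0,0,0.055,0,0,0,0,0,0,0.055,0,0,0,0,0,0,0.055,0,0,0.02,0,0,0,0.055,0,0,0.05,0,0,0,0.055,0,0,0.06,0,0,0,0.055,0,0,0.06,0,0,0,0.055]'
python3 -m pendant '[-0.025,0.052,0,0,0,0,0.055,-0.025,0.052,0,0,0,0,0.055,-0.025,0.052,0,0,0,0,0.055,-0.025,0.052,0,0,0,0,0.055,-0.025,0.052,0,0,0,0,0.055,-0.025,0.052,0,0,0,0,0.055,-0.025,0.051,0,0,0,0,0.055,0,0,0,0,0,0,0.055,0,0,0,0,0,0,0.055]'
python3 look.py w13.png;  python3 - <<'E'
from h import *
shot('top','t13.png')
E
```

```text
time_s: 16.75
eef_pos: [0.6117, -0.0548, 0.3019]
eef_rot: [-0.706, 0.707, 0.034, -0.032]
wrist_force: [0.9, -0.3, -0.6]
opening: 0.645
time_s: 17.88
eef_pos: [0.437, 0.3081, 0.2994]
eef_rot: [-0.706, 0.706, 0.034, -0.033]
wrist_force: [-0.1, -0.5, -0.4]
opening: 0.644
0.79 [339. 227. 408. 295.] green [0.5244 0.4281] 4.0
0.66 [118. 374. 154. 419.] RED [0.7449 0.1414] 28.4
0.59 [253. 222. 302. 297.] green [0.5336 0.3115] 1.8
```

View pics/w13.png

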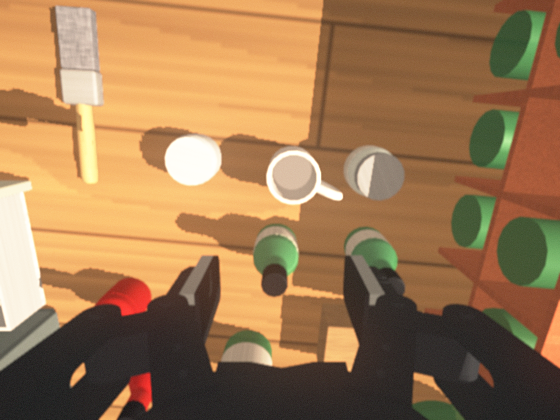

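View pics/t13.png

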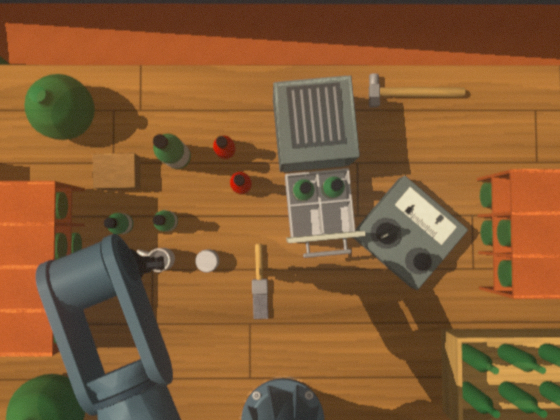

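```bash
python3 -m pendant '[0.05,0.002,-0.02,0,0,0,0.055,0.045,0.001,-0.03,0,0,0,0.055,0,0,-0.05,0,0,0,0.055,0,0,-0.05,0,0,0,0.055,0,0,-0.03,0,0,0,0.055,0,0,-0.024,0,0,0,0.055,0,0,0,0,0,0,0.055,0,0,0,0,0,0,0.055]'
python3 - <<'E'
from h import *
im,c=shot('wrist','w14.png'); o=ctrl.get_obs();print(o['eef_pos'],o['wrist_force'])
print(bbox(c,BOT+[*o['eef_pos'][:2],0]))
E
```

```text
time_s: 19.02
eef_pos: [0.533, 0.3107, 0.0954]
eef_rot: [0.706, -0.706, -0.033, 0.032]
wrist_force: [0.0, 0.6, 0.7]
opening: 0.642
[0.53322846 0.31097293 0.09590921] [-0.04843858 -0.20156808  0.84830287]
[233.67280601 176.40660988 333.95446649 343.24828225]
```

View pics/w14.png

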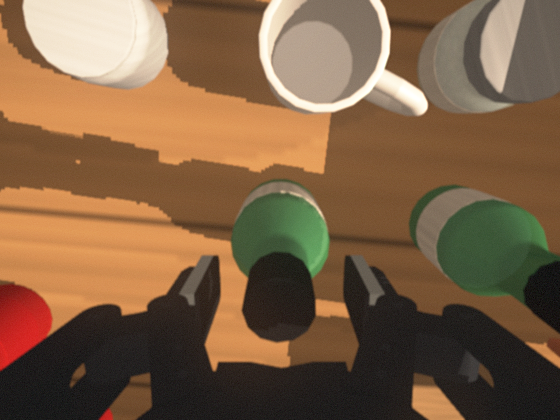

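```bash
python3 -m pendant '[0,-0.001,-0.005,0,0,0,0.055,0,0,0,0,0,0,0.015,0,0,0,0,0,0,0.015,0,0,0,0,0,0,0.015,0,0,0,0,0,0,0.015,0,0,0.02,0,0,0,0.015,0,0,0.03,0,0,0,0.015,0,0,0.05,0,0,0,0.015,0,0,0.05,0,0,0,0.015,0,0,0.05,0,0,0,0.015,0,0,0,0,0,0,0.015]'
python3 - <<'E'
from h import *
shot('wrist','w15.png'); print(ctrl.get_obs()['eef_pos'],ctrl.get_obs()['wrist_force'])
E
```

```text
time_s: 20.45
eef_pos: [0.534, 0.3112, 0.2961]
eef_rot: [0.707, -0.705, -0.037, 0.03]
wrist_force: [0.2, -0.0, -2.6]
opening: 0.312
[0.53264056 0.31067983 0.29250408] [-0.53599901  0.03513576 -3.10555569]
```

View pics/w15.png

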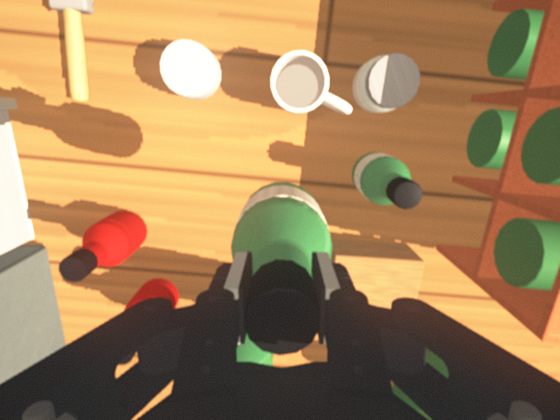

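```bash
python3 -m pendant '[0,-0.05,0,0,0,0,0.015,0,-0.05,0,0,0,0,0.015,0,-0.05,0,0,0,0,0.015,0,-0.05,0,0,0,0,0.015,0,-0.05,0,0,0,0,0.015,0,-0.05,0,0,0,0,0.015,0.002,-0.05,0,0,0,0,0.015,0.002,-0.05,0,0,0,0,0.015,0.002,-0.051,0,0,0,0,0.015,0,0,0,0,0,0,0.015,0,0,-0.04,0,0,0,0.015,0,0,0,0,0,0,0.015]'
python3 - <<'E'
from h import *
im,c=shot('wrist','w16.png');shot('scene','s16.png'); o=ctrl.get_obs();print(o['eef_pos'],q2R(o['eef_rot'])[:,0])
E
```

```text
time_s: 22.0
eef_pos: [0.5349, -0.1387, 0.2447]
eef_rot: [0.708, -0.704, -0.03, 0.036]
wrist_force: [0.1, -0.2, -3.2]
opening: 0.313
[ 0.53740843 -0.13985338  0.24898149] [ 0.99556425  0.09406899 -0.00169022]
```

View pics/w16.png

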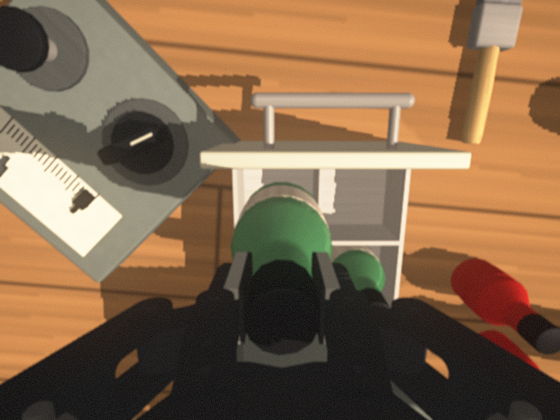

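```bash
python3 -m pendant '[0.001,-0.0005,-0.04,0,0,0,0.015,0,0,-0.03,0,0,0,0.015,0,0,0,0,0,0,0.015,0,0,0,0,0,0,0.015]'
python3 - <<'E'
from h import *
im,c=shot('wrist','w17.png');shot('scene','s17.png'); o=ctrl.get_obs();print(o['eef_pos'],o['wrist_force'])
E
```

```text
time_s: 22.6
eef_pos: [0.5401, -0.1416, 0.1816]
eef_rot: [-0.706, 0.707, 0.034, -0.032]
wrist_force: [0.2, -0.4, -2.6]
opening: 0.313
[ 0.54025068 -0.14181381  0.18173617] [-0.30294799  0.61881527 -2.09962862]
```

View pics/w17.png

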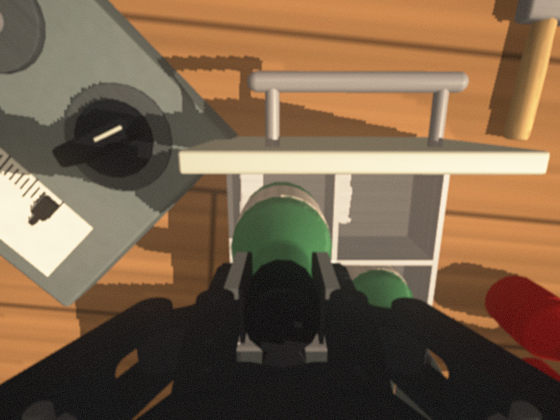

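View pics/s17.png

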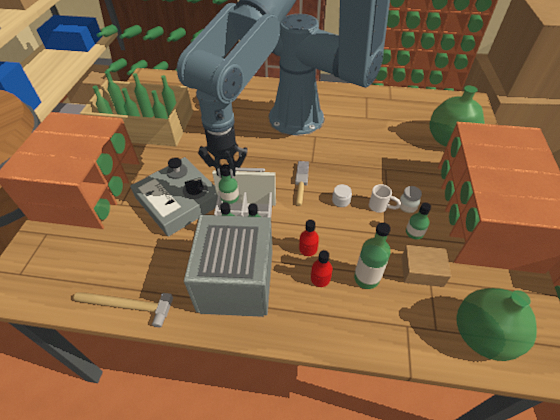

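```bash
python3 -m pendant '[-0.002,0.001,-0.03,0,0,0,0.015,0,0,-0.025,0,0,0,0.015,0,0,-0.012,0,0,0,0.015,0,0,-0.004,0,0,0,0.015,0,0,0,0,0,0,0.015,0,0,0,0,0,0,0.015]'
python3 - <<'E'
from h import *
im,c=shot('wrist','w18.png'); o=ctrl.get_obs();print(o['eef_pos'],o['wrist_force'])
E
```

```text
time_s: 23.45
eef_pos: [0.5376, -0.1407, 0.1094]
eef_rot: [-0.706, 0.707, 0.034, -0.032]
wrist_force: [-0.1, 0.0, -2.8]
opening: 0.313
[ 0.53747741 -0.14064971  0.10925546] [ 6.88719214e-02 -2.42958401e-03 -2.76419187e+00]
```

View pics/w18.png

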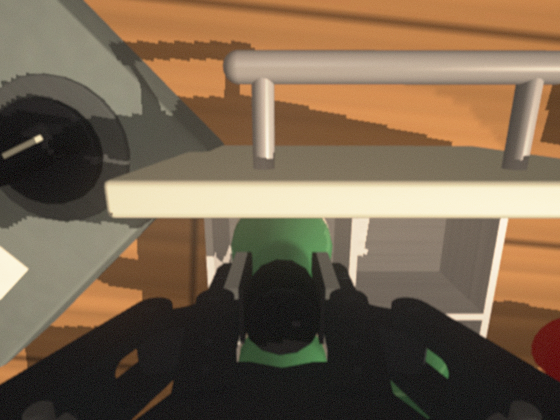

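Good placement; release, retreat and look at B4.

```bash
python3 -m pendant '[0,0,-0.002,0,0,0,0.015,0,0,0,0,0,0,0.015,0,0,0,0,0,0,0.055,0,0,0,0,0,0,0.055,0,0,0,0,0,0,0.055,0,0,0.02,0,0,0,0.055,0,0,0.05,0,0,0,0.055,0,0,0.06,0,0,0,0.055,0,0,0.06,0,0,0,0.055]'
python3 -m pendant '[-0.01,0.05,0,0,0,0,0.055,-0.01,0.05,0,0,0,0,0.055,-0.01,0.05,0,0,0,0,0.055,-0.01,0.05,0,0,0,0,0.055,-0.01,0.05,0,0,0,0,0.055,-0.01,0.05,0,0,0,0,0.055,-0.01,0.05,0,0,0,0,0.055,-0.01,0.05,0,0,0,0,0.055,-0.01,0.05,0,0,0,0,0.055,-0.01,0.05,0,0,0,0,0.055,0,0.06,0,0,0,0,0.055,0,0,0,0,0,0,0.055]'
python3 look.py w19.png;  python3 - <<'E'
from h import *
shot('top','t19.png')
E
```

```text
time_s: 24.62
eef_pos: [0.5365, -0.1402, 0.2978]
eef_rot: [0.706, -0.706, -0.033, 0.033]
wrist_force: [1.8, 0.1, 0.5]
opening: 0.643
time_s: 26.12
eef_pos: [0.4355, 0.4229, 0.2951]
eef_rot: [0.706, -0.706, -0.034, 0.035]
wrist_force: [-0.4, -0.6, -0.4]
opening: 0.64
0.94 [  1. 272.  66. 341.] RED [0.6194 0.1396] 23.0
0.7 [ 72. 364.  87. 386.] RED [0.7107 0.1916] 40.7
0.66 [256. 221. 304. 295.] green [0.5274 0.4297] 1.0
```

View pics/w19.png

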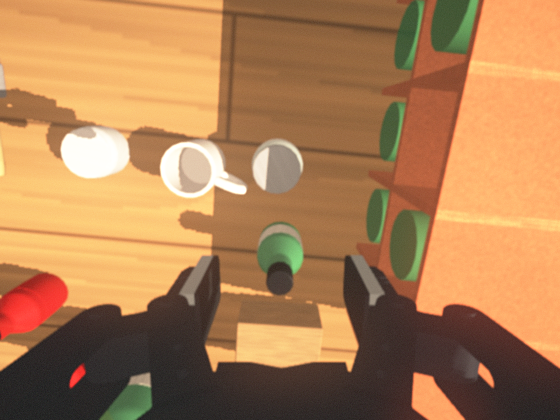

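View pics/t19.png

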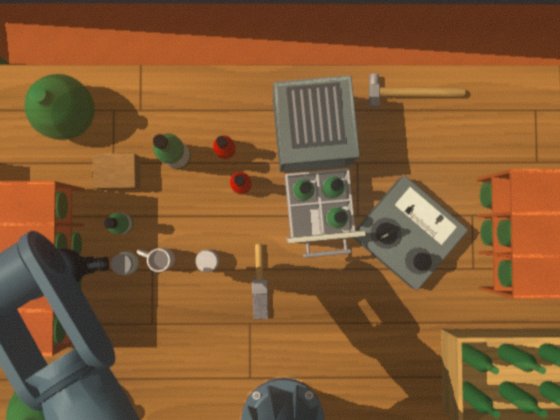

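```bash
python3 -m pendant '[0.05,0.003,-0.02,0,0,0,0.055,0.04,0.003,-0.03,0,0,0,0.055,0,0,-0.05,0,0,0,0.055,0,0,-0.05,0,0,0,0.055,0,0,-0.03,0,0,0,0.055,0,0,-0.022,0,0,0,0.055,0,0,0,0,0,0,0.055,0,0,0,0,0,0,0.055]'
python3 - <<'E'
from h import *
im,c=shot('wrist','w20.png'); o=ctrl.get_obs();print(o['eef_pos'],o['wrist_force'])
print(bbox(c,BOT+[*o['eef_pos'][:2],0]))
E
```

```text
time_s: 27.28
eef_pos: [0.528, 0.4259, 0.0962]
eef_rot: [0.707, -0.706, -0.034, 0.032]
wrist_force: [0.8, -0.2, 0.4]
opening: 0.642
[0.52817748 0.42616794 0.09654024] [-0.57541231 -0.5085844   0.37570496]
[233.72763425 175.961055   333.65069765 341.8308941 ]
```

View pics/w20.png

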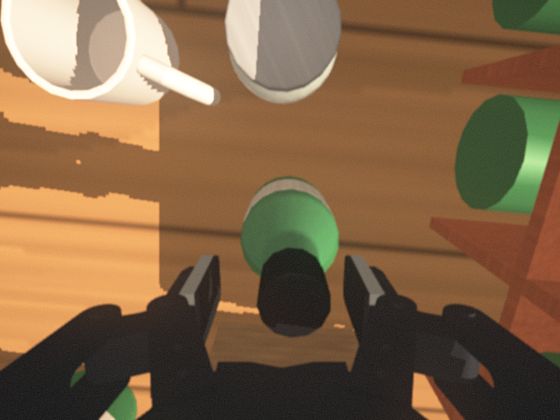

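```bash
python3 -m pendant '[-0.001,0.003,-0.005,0,0,0,0.055,0,0,0,0,0,0,0.015,0,0,0,0,0,0,0.015,0,0,0,0,0,0,0.015,0,0,0,0,0,0,0.015,0,0,0.02,0,0,0,0.015,0,0,0.03,0,0,0,0.015,0,0,0.05,0,0,0,0.015,0,0,0.05,0,0,0,0.015,0,0,0.05,0,0,0,0.015,0,0,0,0,0,0,0.015]'
python3 - <<'E'
from h import *
shot('wrist','w21.png'); print(ctrl.get_obs()['eef_pos'],ctrl.get_obs()['wrist_force'])
E
```

```text
time_s: 28.7
eef_pos: [0.5281, 0.4298, 0.2971]
eef_rot: [0.708, -0.705, -0.037, 0.029]
wrist_force: [-0.2, -0.2, -1.9]
opening: 0.31
[0.52690219 0.4291007  0.29325753] [ 0.21168569 -0.3322597  -2.22150164]
```

View pics/w21.png

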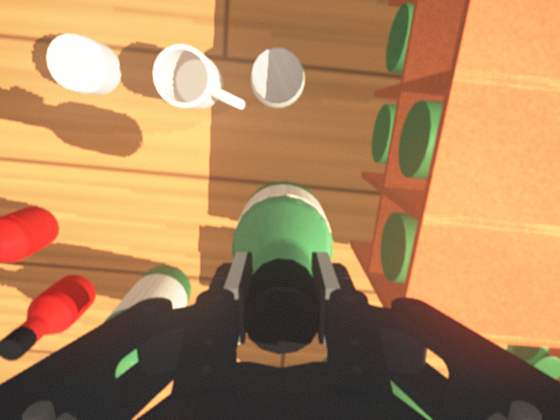

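```bash
python3 -m pendant '[0,-0.049,0,0,0,0,0.015,0,-0.049,0,0,0,0,0.015,0,-0.049,0,0,0,0,0.015,0,-0.049,0,0,0,0,0.015,0,-0.049,0,0,0,0,0.015,0,-0.049,0,0,0,0,0.015,0.002,-0.049,0,0,0,0,0.015,0.001,-0.049,0,0,0,0,0.015,0.001,-0.049,0,0,0,0,0.015,0,-0.049,0,0,0,0,0.015,0,0,-0.04,0,0,0,0.015,0,0,0,0,0,0,0.015]'
python3 -m pendant '[0,0,-0.04,0,0,0,0.015,0,0,-0.03,0,0,0,0.015,0,0,0,0,0,0,0.015,0,0,0,0,0,0,0.015]'
python3 - <<'E'
from h import *
im,c=shot('wrist','w22.png');shot('scene','s22.png'); o=ctrl.get_obs();print(o['eef_pos'],q2R(o['eef_rot'])[:,0])
E
```

```text
time_s: 30.25
eef_pos: [0.5265, -0.0609, 0.2447]
eef_rot: [0.708, -0.705, -0.029, 0.036]
wrist_force: [0.1, 1.0, -1.9]
opening: 0.31
time_s: 30.75
eef_pos: [0.5307, -0.0612, 0.181]
eef_rot: [-0.706, 0.707, 0.034, -0.033]
wrist_force: [0.1, 0.4, -1.6]
opening: 0.315
[ 0.53105481 -0.06146649  0.18137145] [0.99559465 0.09371775 0.00287563]
```

View pics/w22.png

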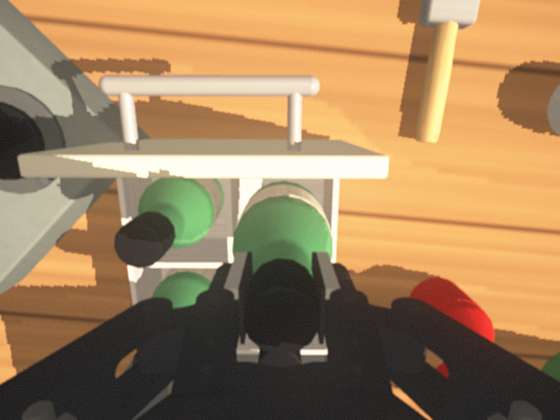

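View pics/s22.png

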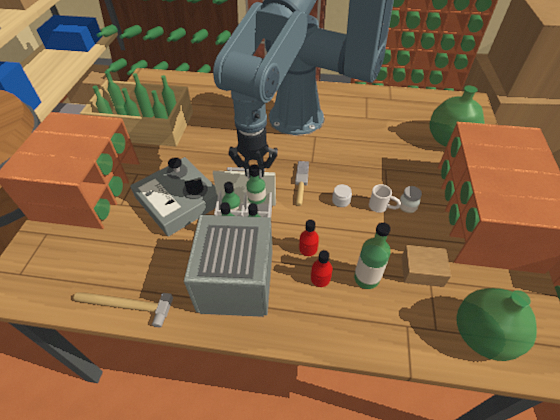

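```bash
python3 -m pendant '[0,0.001,-0.03,0,0,0,0.015,0,0,-0.025,0,0,0,0.015,0,0,-0.012,0,0,0,0.015,0,0,-0.005,0,0,0,0.015,0,0,0,0,0,0,0.015,0,0,0,0,0,0,0.015]'
python3 - <<'E'
from h import *
im,c=shot('wrist','w23.png'); o=ctrl.get_obs();print(o['eef_pos'],o['wrist_force'])
E
python3 -m pendant '[0,0,-0.002,0,0,0,0.015,0,0,0,0,0,0,0.015,0,0,0,0,0,0,0.05,0,0,0,0,0,0,0.05,0,0,0,0,0,0,0.05,0,0,0.02,0,0,0,0.05,0,0,0.05,0,0,0,0.05,0,0,0.06,0,0,0,0.05,0,0,0.06,0,0,0,0.05]'
python3 -m pendant '[-0.05,0,0.01,0,0,0,0,-0.05,0,0.01,0,0,0,0,-0.03,0,0,0,0,0,0,0,0,0,0,0,0,0]'
python3 - <<'E'
from h import *
im,c=shot('wrist','w24.png');shot('scene','s24.png');shot('top','t24.png'); o=ctrl.get_obs();print(o['eef_pos'],o['wrist_force'],o['opening'])
E
```

```text
time_s: 31.6
eef_pos: [0.5305, -0.0606, 0.1082]
eef_rot: [-0.706, 0.707, 0.034, -0.032]
wrist_force: [-0.1, -1.0, -1.4]
opening: 0.314
[ 0.53039887 -0.06054952  0.10810592] [ 0.73550879 -0.0386563  -1.00729427]
time_s: 32.78
eef_pos: [0.5294, -0.0602, 0.2968]
eef_rot: [0.706, -0.706, -0.033, 0.033]
wrist_force: [0.6, 0.1, 0.2]
opening: 0.583
time_s: 33.28
eef_pos: [0.3988, -0.0603, 0.3156]
eef_rot: [-0.706, 0.707, 0.033, -0.032]
wrist_force: [0.4, 0.3, 0.4]
opening: 0.001
[ 0.400394   -0.06045901  0.31529809] [ 0.51315768 -0.0201841   0.27177567] 0.0014398555932149445
```

View pics/w24.png

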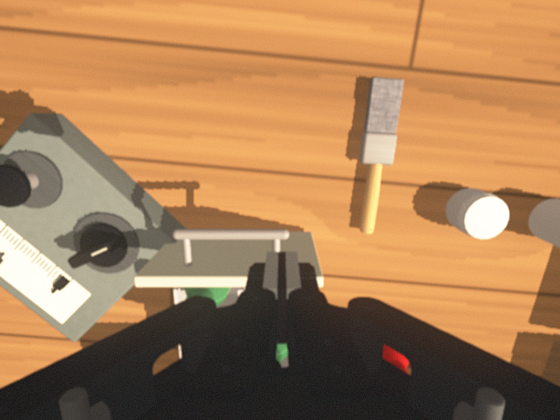

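View pics/t24.png

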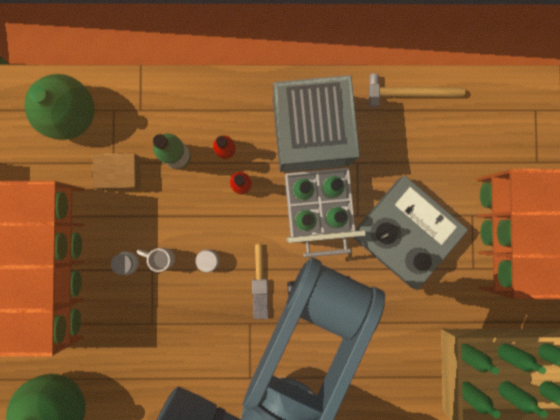

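View pics/s24.png

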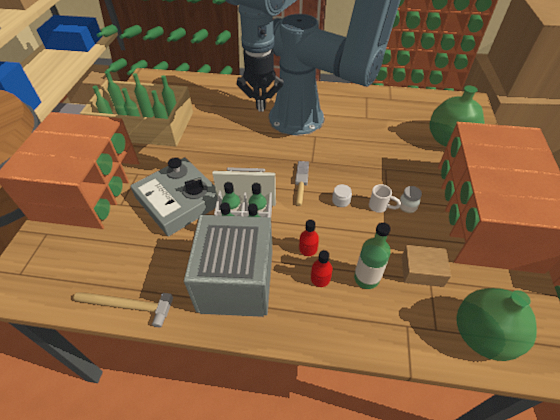

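```bash
python3 -m pendant '[0,-0.052,0,0,0,0,0,0,0,-0.05,0,0,0,0,0,0,-0.05,0,0,0,0,0,0,-0.05,0,0,0,0,0,0,-0.05,0,0,0,0,0,0,-0.01,0,0,0,0,0,0,0,0,0,0,0]'
python3 - <<'E'
from h import *
im,c=shot('wrist','w25.png');shot('scene','s25.png'); o=ctrl.get_obs();print(o['eef_pos'],o['wrist_force'],o['opening'])
E
```

```text
time_s: 34.3
eef_pos: [0.4003, -0.1124, 0.1054]
eef_rot: [0.707, -0.706, -0.033, 0.033]
wrist_force: [0.3, 0.4, 1.0]
opening: 0.002
[ 0.40143607 -0.11318066  0.10705615] [-0.18158656 -0.27966689  0.80784181] -0.0013115341449923307
```

View pics/w25.png

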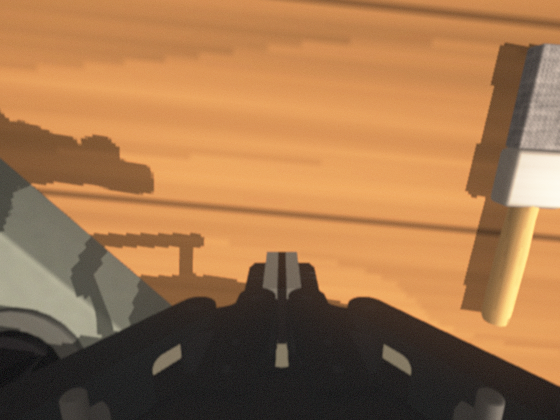

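```bash
python3 -m pendant '[0.015,0.001,0,0,0,0,0,0.006,0.0005,0,0,0,0,0,0.005,0.0005,0,0,0,0,0,0.005,0.0005,0,0,0,0,0,0.005,0.0005,0,0,0,0,0,0.006,0.0005,0,0,0,0,0,0.008,0.0007,0,0,0,0,0,0.01,0.001,0,0,0,0,0,0.01,0.001,0,0,0,0,0,0.01,0.001,0,0,0,0,0]'
python3 - <<'E'
from h import *
im,c=shot('wrist','w26.png');shot('scene','s26.png'); o=ctrl.get_obs();print(o['eef_pos'],o['wrist_force'],o['opening'])
E
```

```text
time_s: 35.65
eef_pos: [0.4805, -0.1051, 0.1051]
eef_rot: [0.706, -0.706, -0.033, 0.033]
wrist_force: [-2.5, 0.1, 0.1]
opening: -0.001
[ 0.48148673 -0.10528225  0.10556293] [ 0.2262674  -0.09182589 -0.16808084] 0.001198673261661673
```

View pics/s26.png

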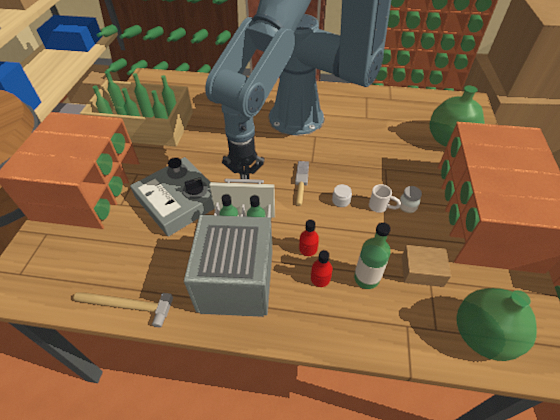

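```bash
python3 -m pendant '[0.006,0.0005,0,0,0,0,0,0.01,0.001,0,0,0,0,0,0.011,0.001,0,0,0,0,0,0.011,0.001,0,0,0,0,0,0.011,0.001,0,0,0,0,0,0.011,0.001,0,0,0,0,0,0.011,0.001,0,0,0,0,0,0.011,0.001,0,0,0,0,0,0.01,0.001,0,0,0,0,0,0.008,0.001,0,0,0,0,0,0.005,0.0005,0,0,0,0,0]'
python3 - <<'E'
from h import *
im,c=shot('wrist','w27.png');shot('scene','s27.png');shot('top','t27.png'); o=ctrl.get_obs();print(o['eef_pos'],o['wrist_force'],o['opening'])
E
```

```text
time_s: 37.12
eef_pos: [0.5854, -0.0953, 0.1053]
eef_rot: [-0.706, 0.706, 0.033, -0.033]
wrist_force: [-2.4, -0.4, 0.6]
opening: -0.001
[ 0.58551737 -0.0951548   0.10558721] [-0.3152356  -0.0978629   0.48950613] 0.0020021521651826146
```

View pics/s27.png

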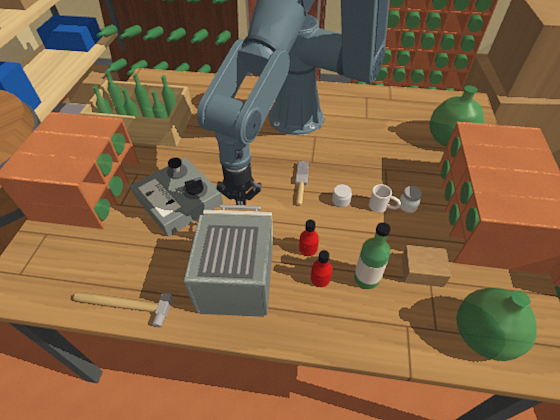

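```bash
python3 -m pendant '[0.005,0.0005,0,0,0,0,0,0.005,0.0005,0,0,0,0,0,0.005,0.0005,0,0,0,0,0,0,0,0,0,0,0,0]'; python3 -m pendant '[0.003,0.0003,0,0,0,0,0]';python3 -m pendant '[0.002,0.0003,0,0,0,0,0]';python3 -m pendant '[0.002,0.0003,0,0,0,0,0]';python3 -m pendant '[0.002,0.0003,0,0,0,0,0]'
```

```text
time_s: 37.78
eef_pos: [0.6007, -0.0936, 0.1055]
eef_rot: [-0.706, 0.706, 0.033, -0.033]
wrist_force: [-0.4, -0.5, -0.2]
opening: 0.002
time_s: 37.9
eef_pos: [0.6027, -0.0933, 0.1053]
eef_rot: [0.706, -0.706, -0.033, 0.033]
wrist_force: [-2.2, -0.6, 1.9]
opening: -0.0
time_s: 38.02
eef_pos: [0.6048, -0.0931, 0.1053]
eef_rot: [-0.706, 0.706, 0.033, -0.033]
wrist_force: [-2.2, -1.1, 0.8]
opening: -0.002
time_s: 38.15
eef_pos: [0.6068, -0.0929, 0.1053]
eef_rot: [-0.706, 0.706, 0.033, -0.033]
wrist_force: [-2.6, -1.8, 0.5]
opening: 0.002
time_s: 38.28
eef_pos: [0.6089, -0.0927, 0.1053]
eef_rot: [-0.706, 0.706, 0.033, -0.033]
wrist_force: [-2.9, -1.9, 0.4]
opening: -0.002
```

```bash
for i in 1 2 ; do python3 -m pendant '[0.002,0.0002,0,0,0,0,0]'|grep -E 'pos|force';done; python3 -m pendant '[0,0,0,0,0,0,0]'|grep -E 'pos|force'
```

```text
eef_pos: [0.6109, -0.0924, 0.1053]
wrist_force: [-2.1, -3.0, 1.2]
eef_pos: [0.6111, -0.0924, 0.1051]
wrist_force: [-14.1, -3.5, 8.1]
eef_pos: [0.6111, -0.0923, 0.1052]
wrist_force: [-11.2, -2.5, 5.4]
```

```bash
python3 - <<'E'
from h import *
im,c=shot('wrist','w28.png');im,c=shot('top','t28.png'); cv2.imwrite('pics/t28z.png',cv2.resize(im[60:280,250:400,::-1],None,fx=2.7,fy=2.7,interpolation=cv2.INTER_CUBIC))
E
```

```text
(no output)
```

View pics/w28.png

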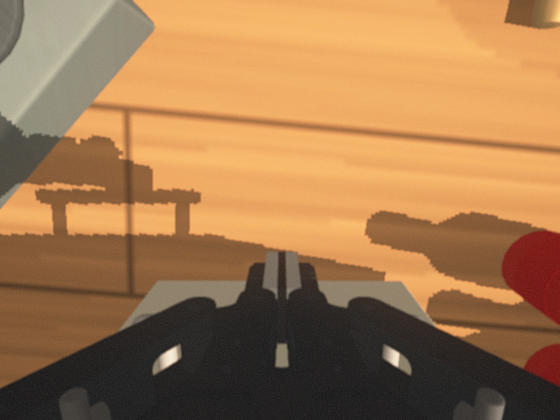

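View pics/t28z.png

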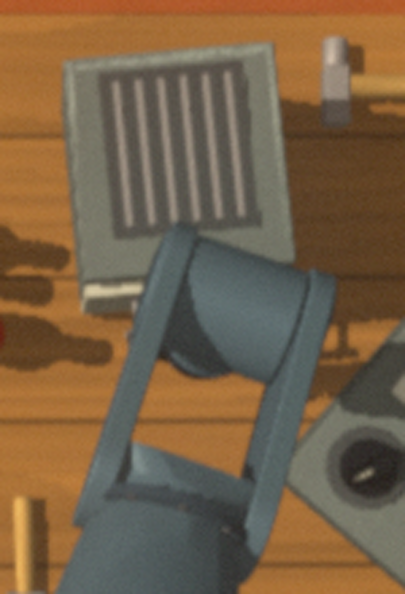

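```bash
python3 -m pendant '[-0.02,-0.002,0,0,0,0,0,-0.04,-0.004,0,0,0,0,0,0,0,0.05,0,0,0,0,0,0,0.05,0,0,0,0,0,0,0.05,0,0,0,0,0,0,0.05,0,0,0,0,0,-0.05,0,0,0,0,0,0,-0.05,0,0,0,0,0,0,-0.05,0,0,0,0,0,0,-0.05,0,0,0,0,0,0,-0.06,0,0,0,0,0,0,0,0,0,0,0]'
python3 - <<'E'
from h import *
im,c=shot('wrist','w29.png'); o=ctrl.get_obs();print(o['eef_pos'],o['eef_rot'])
im,c=shot('top','t29.png'); cv2.imwrite('pics/t29z.png',cv2.resize(im[60:280,250:400,::-1],None,fx=2.7,fy=2.7,interpolation=cv2.INTER_CUBIC))
E
```

```text
[ 0.61106912 -0.09235293  0.10515789] [-0.70633029  0.70633739  0.03150025 -0.03453624]$: bad value
```

View pics/w29.png

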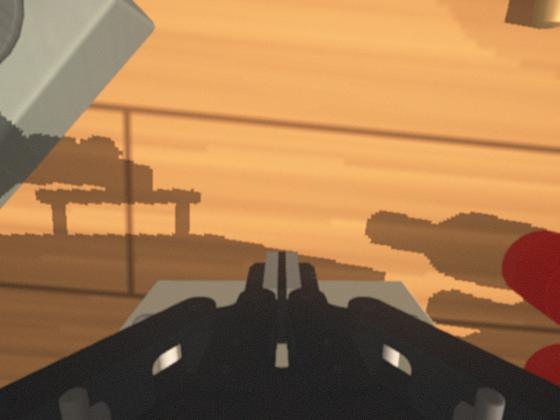

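View pics/t29z.png

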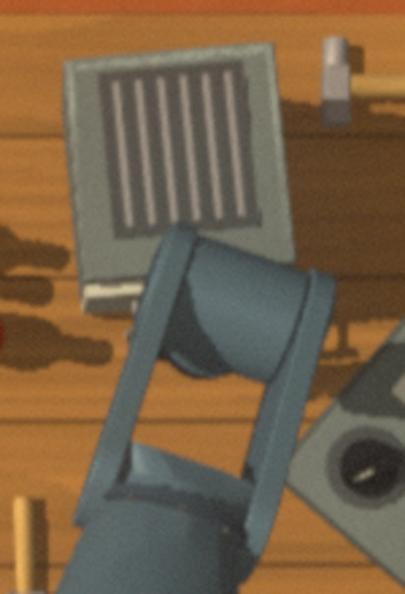

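```bash
python3 -m pendant '[-0.02,-0.002,0,0,0,0,0, -0.04,-0.004,0,0,0,0,0, 0,0,0.05,0,0,0,0, 0,0,0.05,0,0,0,0, 0,0,0.05,0,0,0,0, 0,0,0.05,0,0,0,0, 0,-0.05,0,0,0,0,0, 0,-0.05,0,0,0,0,0, 0,-0.05,0,0,0,0,0, 0,-0.05,0,0,0,0,0, 0,-0.06,0,0,0,0,0, 0,0,0,0,0,0,0]'
python3 - <<'E'
from h import *
im,c=shot('wrist','w29.png'); o=ctrl.get_obs();print(o['eef_pos'],o['eef_rot'])
im,c=shot('top','t29.png'); cv2.imwrite('pics/t29z.png',cv2.resize(im[60:280,250:400,::-1],None,fx=2.7,fy=2.7,interpolation=cv2.INTER_CUBIC))
E
```

```text
time_s: 40.35
eef_pos: [0.5522, -0.362, 0.3042]
eef_rot: [-0.706, 0.706, 0.031, -0.031]
wrist_force: [0.0, 0.8, -0.5]
opening: 0.003
[ 0.55258559 -0.35968457  0.30449908] [ 0.7067046  -0.70606105 -0.0320442   0.0319308 ]
```

View pics/w29.png

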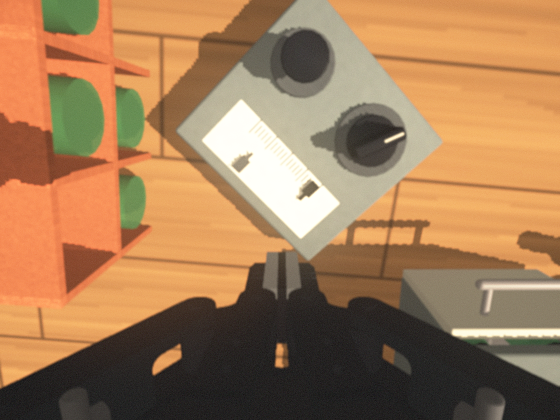

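View pics/t29z.png

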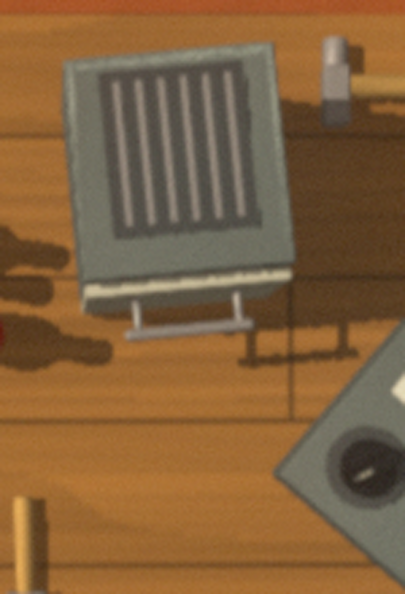

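```bash
python3 - <<'E'
from h import *
c=cam('top'); v=np.array([.76999,-.07864,.09263])
p=onz(c,np.array([(127,336),(252,324),(85,290),(291,272)])/2.7+[250,60],.129)
p[2:]=onz(c,np.array([(85,285),(291,269)])/2.7+[250,60],.152)
Ri=np.array([[np.cos(v[2]),np.sin(v[2])],[-np.sin(v[2]),np.cos(v[2])]])
print((p[:,:2]-v[:2])@Ri.T)
# console refit from wrist
im=cv2.imread('pics/w29.png'); cv2.imwrite('pics/w29z.png',cv2.resize(im[80:260,170:450],None,fx=2.85,fy=2.85,interpolation=cv2.INTER_CUBIC))
E
```

```text
[[-0.14539855  0.05708045]
 [-0.14516458 -0.0586443 ]
 [-0.09778754  0.09192362]
 [-0.10072032 -0.09532056]]
```

View pics/w29z.png

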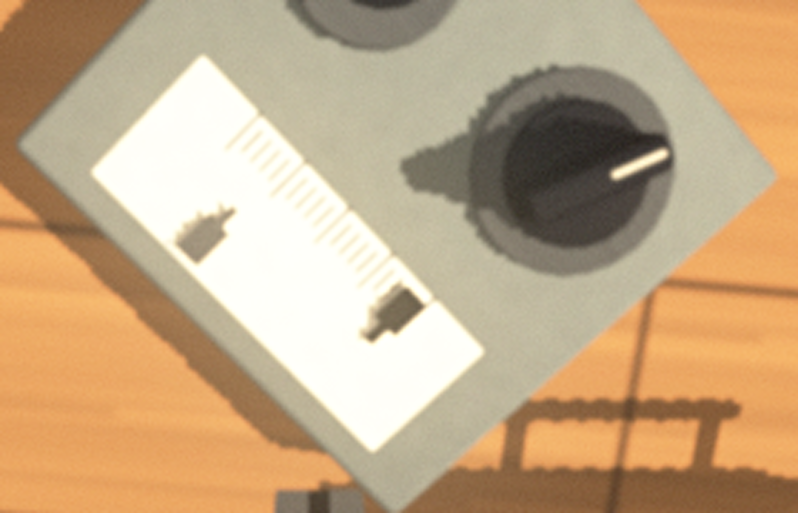

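```bash
cat > con.py <<'E'
from h import *
def console(c,b,**k): return fitbox(c,b,[(.105,-.11,.06),(.105,.11,.06),(-.105,.11,.06)])
E
python3 - <<'E'
from con import *
Z=lambda a: np.array(a,float)/2.85+[170,80]
o=dict(eef_pos=np.array([0.55258559,-0.35968457,0.30449908]),eef_rot=np.array([0.7067046,-0.70606105,-0.0320442,0.0319308]))
c=cam('wrist',o)
k,e=console(c,Z([(18,148),(395,512),(777,177)])); print(k,k[2]-2*np.pi,e)
Ri=np.array([[np.cos(k[2]),np.sin(k[2])],[-np.sin(k[2]),np.cos(k[2])]])
for z in(.062,.068):
    t=onz(c,Z([(365,337),(232,210),(405,310),(200,240)]),z); print((t[:,:2]-k[:2])@Ri.T)
print('dial',tr(k,(-.045,.05)),'pl',tr(k,(-.045,-.06)))
print('proj dial',(proj(c,np.r_[tr(k,(-.045,.05)),.104])-[170,80])*2.85,(proj(c,np.r_[tr(k,(-.045,.05)),.074])-[170,80])*2.85)
g=onz(c,Z([(612,175),(668,152),(540,205)]),.104);print('grip',g,np.arctan2(g[1,1]-g[0,1],g[1,0]-g[0,0]))
E
```

```text
[ 0.50146522 -0.33335231 -0.70985307] -6.993038372755161 3.4098907618503063
[[ 0.05804719  0.04168528]
 [ 0.060328   -0.03198716]
 [ 0.03875143  0.04483624]
 [ 0.07783897 -0.03257905]]
[[ 0.05730406  0.04048722]
 [ 0.05954929 -0.03203589]
 [ 0.03830933  0.04358902]
 [ 0.07678708 -0.03261854]]
dial [ 0.49992074 -0.26610192] pl [ 0.42823129 -0.34953226]
proj dial [[602.35201546 179.20815899]] [[579.78137251 173.91957073]]
grip [[ 0.4982016  -0.26300366  0.104     ]
 [ 0.48877214 -0.24506803  0.104     ]
 [ 0.51064297 -0.28636651  0.104     ]] 2.0548226196904897
```

```bash
python3 - <<'E'
from h import *
o=ctrl.get_obs(); print(np.degrees(o['q']).round(1))
# refine console using top image
im=cv2.imread('pics/t29.png'); cv2.imwrite('pics/t29c.png',cv2.resize(im[165:300,345:480],None,fx=4.4,fy=4.4,interpolation=cv2.INTER_CUBIC))
E
```

```text
[-4.330e+01  1.830e+01  7.400e+01  1.000e-01  8.780e+01 -1.386e+02]
```

View pics/t29c.png

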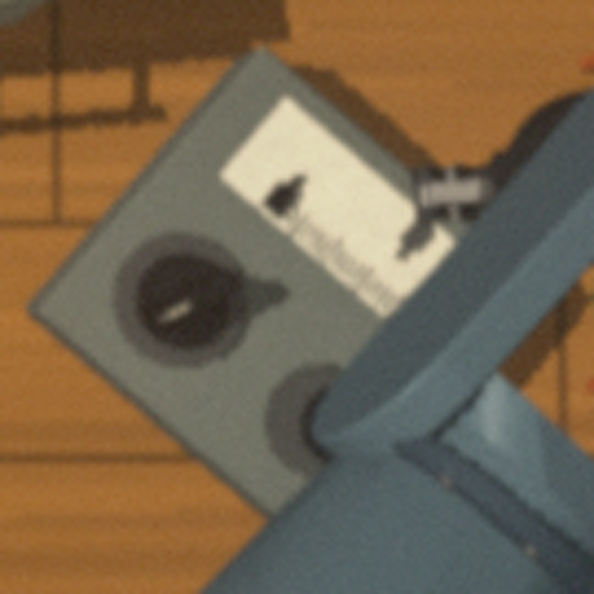

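```bash
python3 - <<'E'
from con import *
c=cam('top'); T=lambda a: np.array(a,float)/4.4+[345,165]
print('ring',onz(c,T([(182,300)]),.061),'disc',onz(c,T([(190,303)]),.074))
k,e=fitbox(c,T([(262,50),(33,305),(280,517)]),[(.105,.11,.06),(-.105,.11,.06),(-.105,-.11,.06)]);print(k,e)
o=dict(eef_pos=np.array([0.55258559,-0.35968457,0.30449908]),eef_rot=np.array([0.7067046,-0.70606105,-0.0320442,0.0319308]))
w=cam('wrist',o); Z=lambda a: np.array(a,float)/2.85+[170,80]
print('wring',onz(w,Z([(572,170)]),.061),'wdisc',onz(w,Z([(573,172)]),.074))
print('wplunger ring',onz(w,[[304,57]],.108))
E
```

```text
ring [[ 0.49831475 -0.27179206  0.061     ]] disc [[ 0.49659088 -0.27348623  0.074     ]]
[ 0.50479504 -0.32854487  5.52839416] 6.58414434062945
wring [[ 0.49917675 -0.2658557   0.061     ]] wdisc [[ 0.49944675 -0.2687649   0.074     ]]
wplunger ring [[ 0.42945563 -0.35100639  0.108     ]]
```

```bash
python3 -m pendant '[-0.008,0.013,0,0,0,-9.7,0.03, -0.008,0.013,0,0,0,-9.7,0.03, -0.008,0.013,0,0,0,-9.7,0.03, -0.008,0.013,-0.01,0,0,-9.7,0.03, -0.008,0.013,-0.02,0,0,-9.7,0.03, -0.0075,0.013,-0.02,0,0,-9.7,0.03, -0.006,0.014,-0.02,0,0,-9.7,0.03, 0,0,-0.03,0,0,0,0.03, 0,0,0,0,0,0,0.03]'
python3 - <<'E'
from h import *
im,c=shot('wrist','w30.png'); o=ctrl.get_obs();print(o['eef_pos'],q2R(o['eef_rot'])[:,2],o['opening'],np.degrees(o['q']).round(1))
print(proj(c,[[*o['eef_pos'][:2],.104],[*o['eef_pos'][:2],.074]]))
E
```

```text
time_s: 41.58
eef_pos: [0.4985, -0.2632, 0.2035]
eef_rot: [0.605, -0.604, 0.368, -0.365]
wrist_force: [0.6, -0.2, 1.2]
opening: 0.355
[ 0.49933734 -0.26439091  0.20519635] [ 8.86564402e-01  4.62605164e-01 -1.51254115e-04] 0.3527561442880022 [-39.9  10.5  95.    0.   74.6 -67.5]
[[282.62020853 213.88059313]
 [282.57260462 204.23010839]]
```

View pics/w30.png

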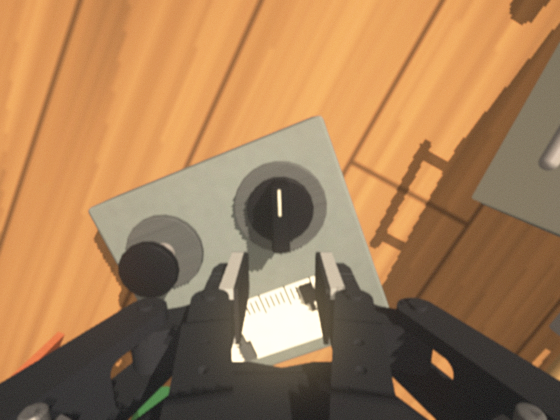

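```bash
python3 - <<'E'
from h import *
im=cv2.imread('pics/w30.png'); cv2.imwrite('pics/w30z.png',cv2.resize(im[140:270,210:350],None,fx=4.4,fy=4.4,interpolation=cv2.INTER_CUBIC))
c=cam('wrist')
print(onz(c,[[281,213]],.074),onz(c,[[280,206]],.061),ctrl.get_obs()['eef_pos'])
E
```

```text
[[ 0.50302567 -0.27345935  0.074     ]] [[ 0.50096389 -0.27144426  0.061     ]] [ 0.49933734 -0.26439091  0.20519635]
```

View pics/w30z.png

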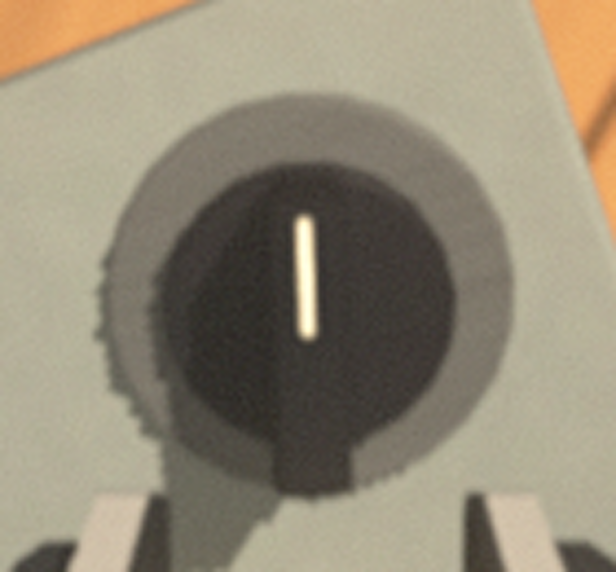

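```bash
python3 -m pendant '[0.001,-0.0065,-0.04,0,0,0,0.03, 0,0,-0.04,0,0,0,0.03, 0,0,-0.02,0,0,0,0.03, 0,0,0,0,0,0,0.03, 0,0,0,0,0,0,0.03]'
python3 - <<'E'
from h import *
im,c=shot('wrist','w31.png'); o=ctrl.get_obs();print(o['eef_pos'],q2R(o['eef_rot'])[:,2],o['opening'])
print(proj(c,[[*o['eef_pos'][:2],.104],[*o['eef_pos'][:2],.074]]))
E
```

```text
time_s: 42.25
eef_pos: [0.5017, -0.2733, 0.1074]
eef_rot: [-0.604, 0.605, -0.366, 0.368]
wrist_force: [-0.5, 0.0, 0.8]
opening: 0.352
[ 0.50169745 -0.27336406  0.10752603] [0.88725426 0.4612784  0.00145577] 0.3479076605464914
[[282.33374366 265.90417618]
 [282.16996258 243.00521597]]
```

View pics/w31.png

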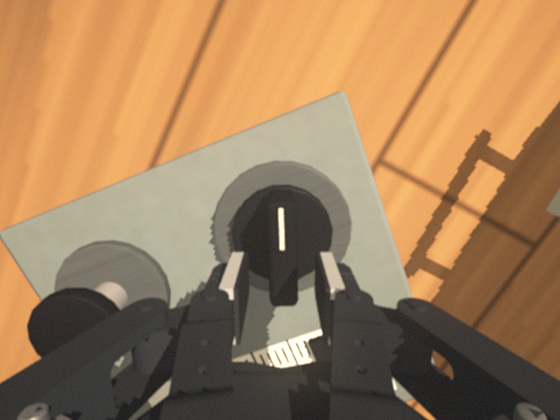

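```bash
python3 - <<'E'
from h import *
im=cv2.imread('pics/w31.png'); z=cv2.resize(im[150:320,205:360],None,fx=3.5,fy=3.5,interpolation=cv2.INTER_CUBIC); cv2.imwrite('pics/w31z.png',cv2.convertScaleAbs(z,alpha=2.2,beta=0))
c=cam('wrist');o=ctrl.get_obs()
E
```

```text
(no output)
```

View pics/w31z.png

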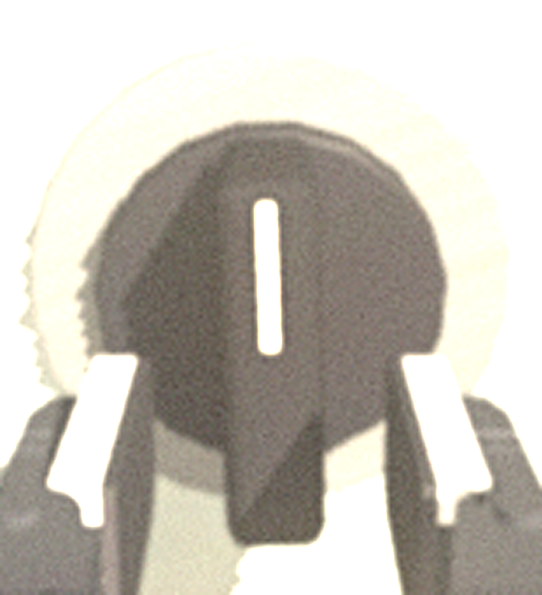

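```bash
python3 -m pendant '[-0.0025,0.005,0,0,0,0,0.03, 0,0,-0.015,0,0,0,0.03, 0,0,-0.01,0,0,0,0.03, 0,0,0,0,0,0,0.03, 0,0,0,0,0,0,0.018, 0,0,0,0,0,0,0.018, 0,0,0,0,0,0,0.018]'
python3 - <<'E'
from h import *
im,c=shot('wrist','w32.png'); o=ctrl.get_obs();print(o['eef_pos'],o['wrist_force'],o['torque'],o['opening'])
E
```

```text
time_s: 43.18
eef_pos: [0.498, -0.2677, 0.0806]
eef_rot: [-0.604, 0.604, -0.367, 0.367]
wrist_force: [0.6, 0.3, 0.8]
opening: 0.209
[ 0.49798604 -0.26768628  0.08056655] [ 0.3568492  -0.27938798  0.35998854] [ 0.01742615  0.01497714 -0.00162702] 0.21150416306473804
```

View pics/w32.png

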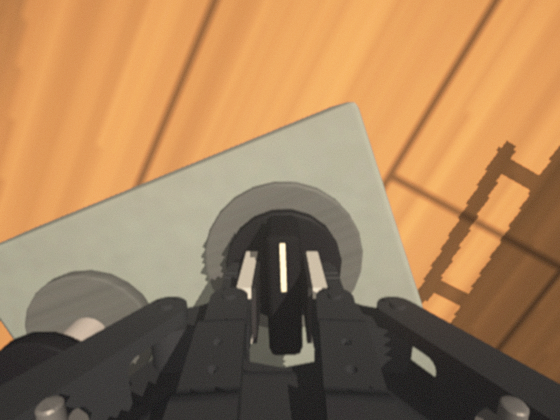

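```bash
python3 -m pendant '[0,0,0,0,0,-8,0.018, 0,0,0,0,0,-10,0.018, 0,0,0,0,0,-10,0.018, 0,0,0,0,0,-10,0.018, 0,0,0,0,0,-10,0.018, 0,0,0,0,0,-10,0.018]'
python3 - <<'E'
from h import *
im,c=shot('wrist','w33.png'); o=ctrl.get_obs();print(o['eef_pos'],o['wrist_force'],o['torque'],o['opening'],np.degrees(o['q'])[5])
shot('top','t33.png')
E
```

```text
time_s: 43.98
eef_pos: [0.4993, -0.2675, 0.0808]
eef_rot: [-0.35, 0.348, -0.614, 0.616]
wrist_force: [5.2, 1.2, -1.0]
opening: 0.214
[ 0.49913007 -0.26759082  0.08083229] [3.77007757 1.04342586 0.00595988] [ 0.08751883 -0.53650249  0.10220917] 0.2083984707310044 -8.999724393444778
```

View pics/w33.png

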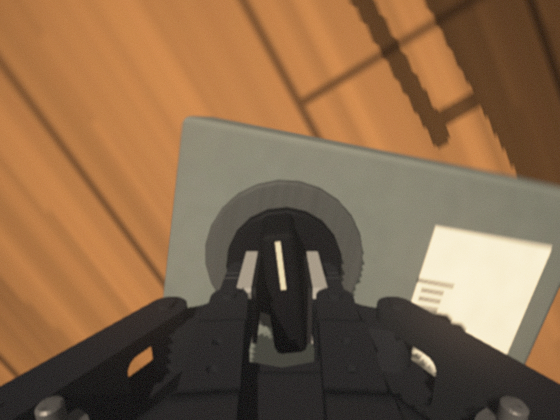

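```bash
python3 -m pendant '[0,0,0,0,0,-10,0.018, 0,0,0,0,0,-10,0.018, 0,0,0,0,0,-10,0.018, 0,0,0,0,0,-10,0.018, 0,0,0,0,0,-10,0.018, 0,0,0,0,0,-10,0.018]'
python3 -m pendant '[0,0,0,0,0,-10,0.018, 0,0,0,0,0,-10,0.018, 0,0,0,0,0,-10,0.018, 0,0,0,0,0,-10,0.018, 0,0,0,0,0,-10,0.018, 0,0,0,0,0,-10,0.018]'
python3 - <<'E'
from h import *
im,c=shot('wrist','w34.png'); o=ctrl.get_obs();print(o['eef_pos'],o['wrist_force'],o['torque'],o['opening'],np.degrees(o['q'])[5])
shot('top','t34.png')
E
```

```text
time_s: 44.82
eef_pos: [0.4989, -0.2689, 0.0812]
eef_rot: [0.003, -0.005, -0.706, 0.708]
wrist_force: [2.9, -3.4, 0.0]
opening: 0.21
time_s: 45.58
eef_pos: [0.499, -0.2683, 0.0812]
eef_rot: [0.356, -0.358, -0.61, 0.61]
wrist_force: [3.6, -0.4, 0.8]
opening: 0.21
[ 0.49896973 -0.26817993  0.08112621] [ 4.01711495 -0.16179436 -0.69601454] [ 0.06558713 -0.51001711  0.01956851] 0.2120582568263781 110.78223903788499
```

View pics/w34.png

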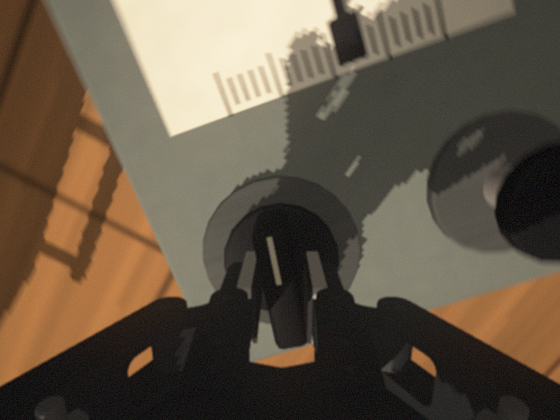

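```bash
python3 -m pendant '[0,0,0,0,0,4,0.03, 0,0,0,0,0,0,0.03, 0,0,0.03,0,0,0,0.03, 0,0,0.05,0,0,0,0.03, 0,0,0.05,0,0,10,0.03, 0,0,0.05,0,0,10,0.03, 0,0,0,0,0,10,0.03, 0,0,0,0,0,10,0.03, 0,0,0,0,0,10,0.03, 0,0,0,0,0,10,0.03, 0,0,0,0,0,0,0.03]'
python3 - <<'E'
from h import *
im,c=shot('wrist','w35.png'); o=ctrl.get_obs();print(o['eef_pos'],o['eef_rot'],np.degrees(o['q'])[5])
np.save('w35.npy',np.r_[o['eef_pos'],o['eef_rot']])
E
```

```text
time_s: 47.05
eef_pos: [0.4975, -0.2674, 0.26]
eef_rot: [0.021, -0.021, 0.707, -0.707]
wrist_force: [0.2, 0.4, 0.4]
opening: 0.349
[ 0.49752361 -0.26747385  0.26005658] [ 0.0201057  -0.020598    0.70694084 -0.70668673] 46.40974883421787
```

View pics/w35.png

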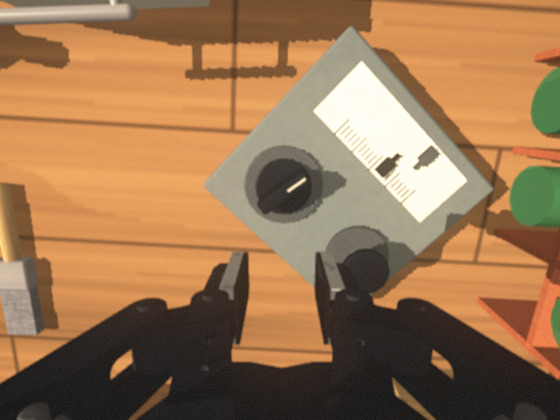

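```bash
python3 - <<'E'
import cv2
im=cv2.imread('pics/w35.png'); cv2.imwrite('pics/w35z.png',cv2.resize(im[20:240,200:500],None,fx=2.66,fy=2.66,interpolation=cv2.INTER_CUBIC))
cv2.imwrite('pics/w35y.png',cv2.resize(im[125:205,350:450],None,fx=7,fy=7,interpolation=cv2.INTER_CUBIC))
E
```

```text
(no output)
```

View pics/w35z.png

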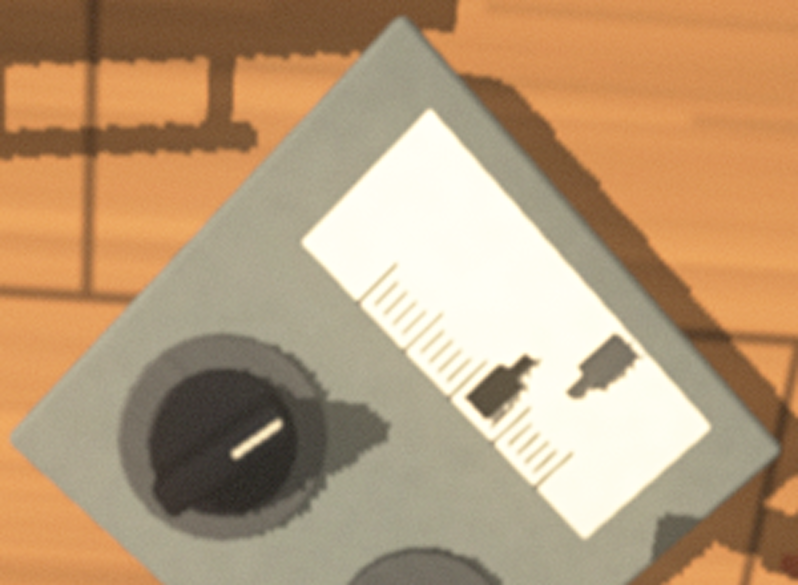

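View pics/w35y.png

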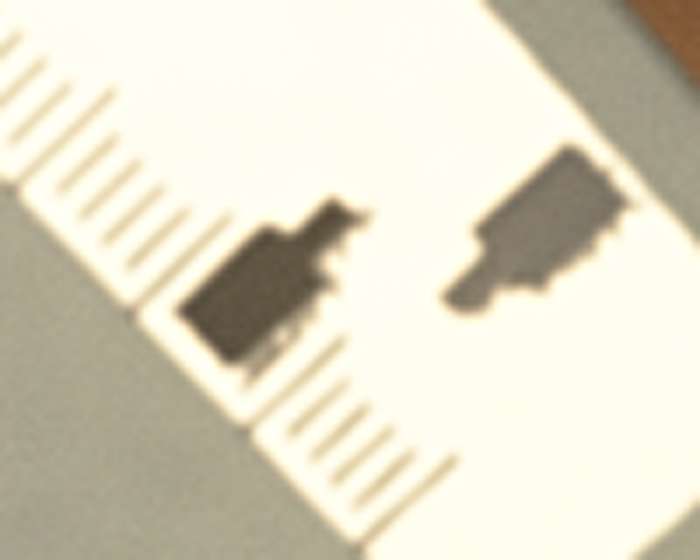

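```bash
cat > meas.py <<'E'
from h import *
def meas(st,edge,ptr,mrk,z=.066):
    c=cam('wrist',dict(eef_pos=st[:3],eef_rot=st[3:]))
    E=onz(c,edge,.061)[:,:2]; d=E[1]-E[0]; L=np.linalg.norm(d); d/=L
    P=onz(c,ptr,z)[:,:2]; M=onz(c,mrk,z)[:,:2]
    print('scale len',L,'dir deg',np.degrees(np.arctan2(d[1],d[0])),'remaining along (P->M)',((M.mean(0)-P.mean(0))@d), 'each',P@d-M.mean(0)@d,M@d-M.mean(0)@d)
E
python3 - <<'E'
from meas import *
st=np.load('w35.npy')
A=lambda a:np.array(a,float)/2.66+[200,20]
B=lambda a:np.array(a,float)/7+[350,125]
for e in([(301,242),(585,538)],[(430,108),(711,428)]):
    meas(st,A(e),B([(346,207),(207,337)]),B([(453,298),(597,172)]))
c=cam('wrist',dict(eef_pos=st[:3],eef_rot=st[3:]))
g=onz(c,A([(232,458),(282,422),(165,500)]),.104); print(g,np.degrees(np.arctan2(*(g[0]-g[1])[[1,0]])),np.degrees(np.arctan2(*(g[2]-g[1])[[1,0]])))
# dial centre: disc
print(onz(c,A([(223,442)]),.074), onz(c,A([(222,436)]),.061))
E
```

```text
scale len 0.16052932164190914 dir deg -131.03100975500857 remaining along (P->M) 0.02107553477519809 each [-0.02099624 -0.02115483] [-0.00039675  0.00039675]
scale len 0.16079228952220256 dir deg -131.3826365250728 remaining along (P->M) 0.02090448463803093 each [-0.02090417 -0.0209048 ] [-0.0003189  0.0003189]
[[ 0.50135172 -0.27345629  0.104     ]
 [ 0.51451685 -0.28934512  0.104     ]
 [ 0.48546307 -0.2515306   0.104     ]] 129.6443976556771 127.53591454710404
[[ 0.50084214 -0.27066096  0.074     ]] [[ 0.50063547 -0.27038124  0.061     ]]
```

```bash
python3 -m pendant '[0.0015,-0.001,0,0,0,10.4,0.03, 0,0,0,0,0,10.4,0.03, 0,0,0,0,0,10.4,0.03, 0,0,0,0,0,10.4,0.03, 0,0,0,0,0,10.4,0.03, 0,0,0,0,0,10.4,0.03, 0,0,0,0,0,10.4,0.03, 0,0,0,0,0,10.4,0.03, 0,0,-0.03,0,0,10.4,0.03, 0,0,-0.04,0,0,10.4,0.03, 0,0,-0.04,0,0,10.4,0.03, 0,0,-0.04,0,0,10.4,0.03]'
python3 -m pendant '[0,0,0,0,0,0,0.03]'
python3 - <<'E'
from h import *
im,c=shot('wrist','w36.png'); o=ctrl.get_obs();R_=q2R(o['eef_rot']);print(o['eef_pos'],np.degrees(np.arctan2(R_[1,0],R_[0,0])),o['q'][5])
cv2.imwrite('pics/w36z.png',cv2.convertScaleAbs(cv2.resize(im[150:320,205:360,::-1],None,fx=3.5,fy=3.5,interpolation=cv2.INTER_CUBIC),alpha=2))
print(proj(c,[[*o['eef_pos'][:2],.104],[*o['eef_pos'][:2],.074]]), (proj(c,[[*o['eef_pos'][:2],.104],[*o['eef_pos'][:2],.074]])-[205,150])*3.5)
E
```

```text
time_s: 48.6
eef_pos: [0.4992, -0.2685, 0.1091]
eef_rot: [-0.637, 0.637, -0.308, 0.308]
wrist_force: [-0.3, 0.5, 0.1]
opening: 0.352
time_s: 48.72
eef_pos: [0.4969, -0.2667, 0.107]
eef_rot: [0.636, -0.635, 0.312, -0.307]
wrist_force: [-1.0, 0.5, 0.4]
opening: 0.35
[ 0.49852103 -0.26791589  0.10946914] -52.062639598792835 -1.3648557761978983
[[283.77010785 270.22610186]
 [283.55085671 247.20884899]] [[275.69537747 420.79135651]
 [274.92799847 340.23097148]]
```

View pics/w36z.png

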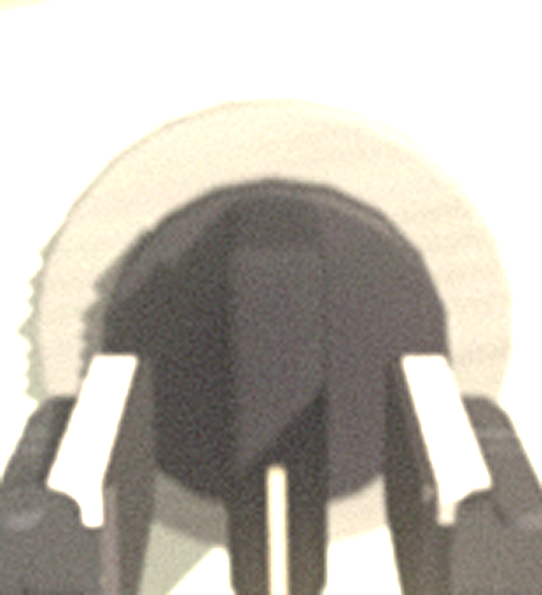

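```bash
python3 -m pendant '[0,0,-0.015,0,0,0,0.03, 0,0,-0.013,0,0,0,0.03, 0,0,0,0,0,0,0.018, 0,0,0,0,0,0,0.018, 0,0,0,0,0,-9.5,0.018, 0,0,0,0,0,-9.5,0.018, 0,0,0,0,0,-9.5,0.018, 0,0,0,0,0,-9.5,0.018, 0,0,0,0,0,-9.5,0.018, 0,0,0,0,0,-9.5,0.018, 0,0,0,0,0,-9.5,0.018, 0,0,0,0,0,-9.5,0.018]'
python3 - <<'E'
from h import *
im,c=shot('wrist','w37.png'); o=ctrl.get_obs();R_=q2R(o['eef_rot']);print(o['eef_pos'],o['wrist_force'],np.degrees(np.arctan2(R_[1,0],R_[0,0])),o['q'][5])
E
```

```text
time_s: 50.28
eef_pos: [0.4997, -0.2689, 0.0829]
eef_rot: [-0.31, 0.309, -0.635, 0.636]
wrist_force: [-0.3, -0.9, -0.8]
opening: 0.215
[ 0.49971912 -0.2688522   0.08292659] [-0.58106051 -0.25581079 -0.22372054] -128.44268134207542 -0.0316935225521575
```

View pics/w37.png

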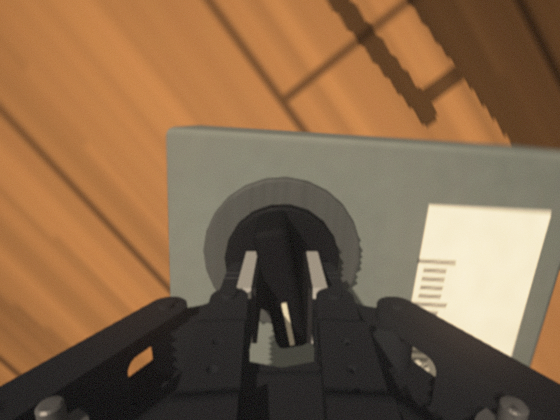

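Back the fingers off slightly, open, lift and look.

```bash
python3 -m pendant '[0,0,0,0,0,4,0.03, 0,0,0,0,0,0,0.03, 0,0,0.03,0,0,0,0.03, 0,0,0.05,0,0,0,0.03, 0,0,0.05,0,0,-10,0.03, 0,0,0.05,0,0,-10,0.03, 0,0,0,0,0,-10,0.03, 0,0,0,0,0,-10,0.03, 0,0,0,0,0,-10,0.03, 0,0,0,0,0,0,0.03]'
python3 - <<'E'
from h import *
im,c=shot('wrist','w38.png'); o=ctrl.get_obs();print(o['eef_pos'],o['eef_rot'],np.degrees(o['q'])[5])
np.save('w38.npy',np.r_[o['eef_pos'],o['eef_rot']])
cv2.imwrite('pics/w38z.png',cv2.resize(im[20:240,200:500,::-1],None,fx=2.66,fy=2.66,interpolation=cv2.INTER_CUBIC))
E
```

```text
time_s: 51.58
eef_pos: [0.4993, -0.2685, 0.2625]
eef_rot: [-0.039, 0.039, -0.706, 0.706]
wrist_force: [0.3, 0.5, -0.7]
opening: 0.355
[ 0.49935789 -0.26852214  0.26247046] [-0.039843    0.03971627 -0.70591518  0.70605871] 43.290944257349636
```

View pics/w38z.png

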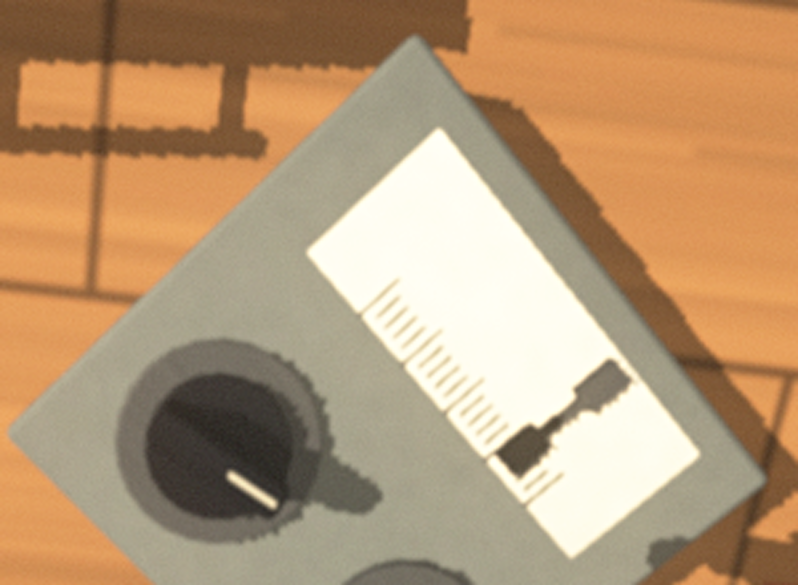

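```bash
python3 - <<'E'
import cv2
im=cv2.imread('pics/w38.png')
cv2.imwrite('pics/w38y.png',cv2.resize(im[145:205,375:450],None,fx=10,fy=10,interpolation=cv2.INTER_CUBIC))
E
```

```text
(no output)
```

View pics/w38y.png

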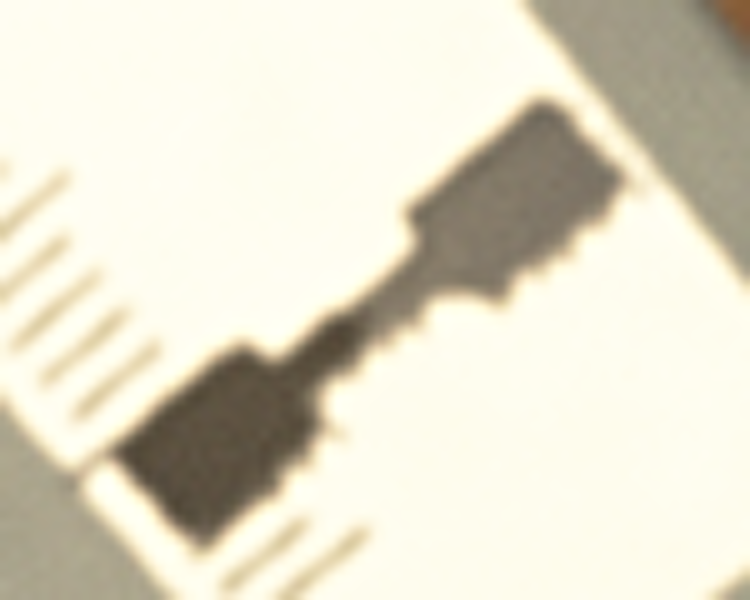

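```bash
python3 - <<'E'
from meas import *
st=np.load('w38.npy')
A=lambda a:np.array(a,float)/2.66+[200,20]
B=lambda a:np.array(a,float)/10+[375,145]
for e in([(306,250),(571,557)],[(440,128),(700,453)]):
    meas(st,A(e),B([(120,450),(240,345)]),B([(410,210),(540,100)]))
    meas(st,A(e),B([(340,318)]),B([(375,290)]))
E
```

```text
scale len 0.16073636263158594 dir deg -130.84772748391754 remaining along (P->M) 0.0005200671857528493 each [-0.00036926 -0.00067088] [ 1.27397014e-05 -1.27397014e-05]
scale len 0.16073636263158594 dir deg -130.84772748391754 remaining along (P->M) 0.00011488023432323388 each [-0.00011488] [0.]
scale len 0.15960418362702355 dir deg -130.78409805942292 remaining along (P->M) 0.0005606424427061138 each [-0.00041846 -0.00070282] [ 3.86277097e-06 -3.86277097e-06]
scale len 0.15960418362702355 dir deg -130.78409805942292 remaining along (P->M) 0.0001196508239482548 each [-0.00011965] [0.]
```

```bash
python3 -m pendant '[-0.0355,-0.0415,0,0,0,0,0, -0.0355,-0.0415,0,0,0,0,0, 0,0,-0.04,0,0,0,0, 0,0,-0.04,0,0,0,0, 0,0,-0.04,0,0,0,0, 0,0,0,0,0,0,0, 0,0,0,0,0,0,0]'
python3 - <<'E'
from h import *
im,c=shot('wrist','w39.png'); o=ctrl.get_obs();print(o['eef_pos'],o['wrist_force'],o['opening'])
print(proj(c,[*o['eef_pos'][:2],.108]))
E
```

```text
time_s: 52.5
eef_pos: [0.429, -0.3523, 0.1439]
eef_rot: [-0.039, 0.039, -0.705, 0.707]
wrist_force: [-0.0, -0.6, 1.6]
opening: 0.0
[ 0.42934879 -0.35266577  0.144486  ] [ 0.84885776 -0.14942725 -0.36922034] 0.00032722268349593493
[[280.29863005 242.71548952]]
```

View pics/w39.png

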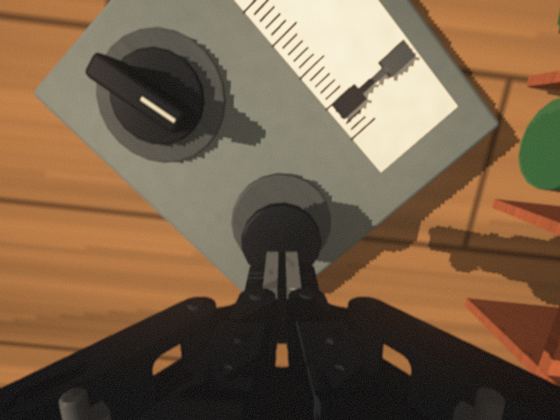

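```bash
python3 -m pendant '[0,0,-0.025,0,0,0,0, 0,0,-0.01,0,0,0,0, 0,0,-0.005,0,0,0,0, 0,0,-0.004,0,0,0,0, 0,0,-0.004,0,0,0,0]'; for i in 1; do python3 -m pendant '[0,0,-0.002,0,0,0,0]'; done;  python3 -m pendant '[0,0,-0.001,0,0,0,0]'; python3 -m pendant '[0,0,-0.001,0,0,0,0]'
```

```text
time_s: 53.18
eef_pos: [0.4288, -0.352, 0.0957]
eef_rot: [-0.039, 0.038, -0.706, 0.706]
wrist_force: [-1.0, 2.0, 8.1]
opening: 0.005
time_s: 53.3
eef_pos: [0.4289, -0.352, 0.0939]
eef_rot: [-0.039, 0.038, -0.706, 0.706]
wrist_force: [-1.9, 2.9, 8.1]
opening: -0.004
time_s: 53.42
eef_pos: [0.4289, -0.352, 0.093]
eef_rot: [-0.039, 0.038, -0.706, 0.706]
wrist_force: [-3.5, 2.7, 9.2]
opening: 0.002
time_s: 53.55
eef_pos: [0.429, -0.3521, 0.0929]
eef_rot: [-0.039, 0.038, -0.706, 0.707]
wrist_force: [-5.7, 5.9, 20.5]
opening: 0.002
```

Stop reached (force jumped to 20 N at 15 mm travel). Hold briefly, then retreat straight up and check.

```bash
python3 -m pendant '[0,0,0,0,0,0,0, 0,0,0.01,0,0,0,0, 0,0,0.02,0,0,0,0, 0,0,0.05,0,0,0,0, 0,0,0.05,0,0,0,0, 0,0,0.05,0,0,0,0, -0.04,0,0,0,0,0,0, -0.04,0.0,0,0,0,0,0, 0,0,0,0,0,0,0, 0,0,0,0,0,0,0]'
python3 - <<'E'
from h import *
im,c=shot('wrist','w40.png');shot('scene','s40.png'); o=ctrl.get_obs();print(o['eef_pos'],o['wrist_force'])
im,c=shot('top','t40.png')
E
```

```text
time_s: 54.8
eef_pos: [0.3488, -0.3519, 0.271]
eef_rot: [-0.039, 0.038, -0.706, 0.707]
wrist_force: [0.9, -0.3, 0.2]
opening: -0.0
[ 0.349091   -0.35167041  0.27054671] [-0.26936666  0.04897006  0.12585888]
```

View pics/w40.png

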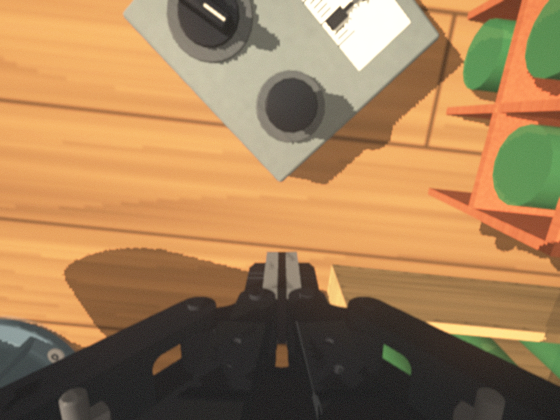

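View pics/t40.png

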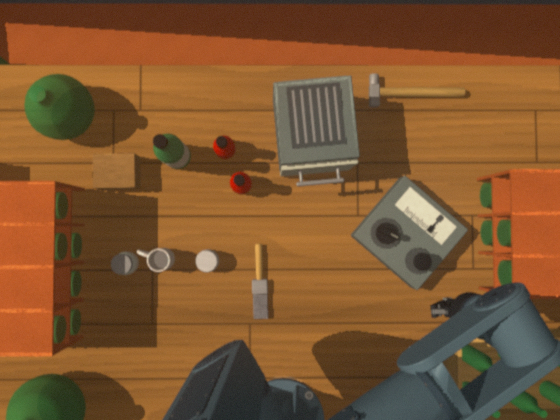

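View pics/s40.png

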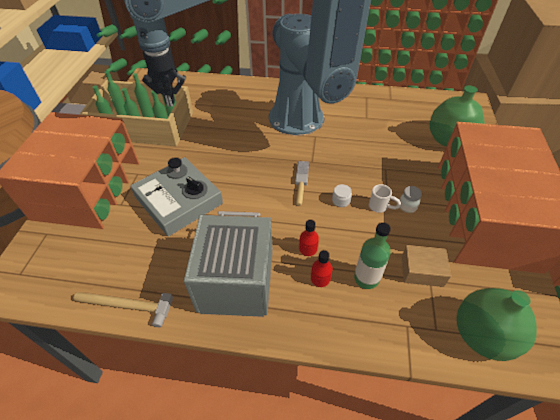

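```bash
python3 -c "
from bench import ctrl
print(ctrl.hand_in())"
```

```text
the job is handed in; nothing more can be done
None
```

All four green sample bottles are in the drawer, one to a cell. The drawer is shut, the dial is on its mark, and the cooler was started by a full press of the plunger. I handed the job in at about 55 s of the 210 s allowed.

My last checks showed:

- **Bottles:** Pictures before closing showed all four upright in their cells. They are hidden now that the drawer is shut. The push met about 2–3 N of resistance, with no sign of jamming.
- **Drawer:** It came up against a hard stop at about 14 N. In the top camera the handle measured within about 2 mm of its shut position.
- **Pointer:** It measured 0.1–0.5 mm from the mark, against a limit of 2.5 mm. The dial took two turns with a regrasp, because the total turn was too close to the wrist's range.
- **Plunger:** I pressed it 15 mm, where the force jumped to 20 N at the stop. It looks fully up in the last wrist picture, though I did not measure its height.
- **Other things on the bench:** They are where they were in the final top picture, by eye, and the red bottles were left alone. The arm is clear of everything, with the wrist force at about zero.

Two things did not go cleanly. One move was refused because I mistyped a row, and nothing moved. Two estimates of the dial's centre disagreed by a few millimetres, so I corrected that from a close-up before gripping it.

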